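Load spent batteries into the latched pen

TASK

Move the test meter that lies in front of the pen's gate onto the open bench to the left, flat and clear of the gate's swing. Then put all the spent batteries on the bench away in the steel pen: free its gate by pressing the sprung hook down through the narrow slot, swing the gate wide open and pull the tray fully out. Stand every battery upright, lengthwise and centred on one of the tray's narrow raised ribs, one to a rib, then push the tray fully home and shut the gate until the hook has sprung up; leave the other things where they are.

Things in the scene. Friction and masses are not known exactly. Their poses are not given: they have to be found in the camera images.
- pen: Fixed steel pen, 200 deep (x) x 260 wide (y) x 104 mm high; its wire-grille roof starts 70 mm behind the front. Origin: centre of the front, at bench height; x points into the pen, y to its left (to the latch), z up. Hinge at x -8, y -130 mm. The latch block is at the left of the front: x -30 to 26, y 133 to 221, 100 mm high. A sprung pin at y 118, z 30 then stands 42 mm out of the front of the open pen.
- gate (a joint): Angle of the gate, a barred steel panel 260 wide, 12 thick, 100 mm high: 0 shut, grows as its free (left) edge swings out to the pen's -x, up to 1.9. With the hook down the sprung pin kicks it out to 0.17 to 0.4; friction holds it wherever it is left. Shutting the last 0.2 takes about 10 to 15 N at its post: its striker rides over the hook's slope. Latched, it has 0.013 of play; 0 is a hard stop.
- gate_post (a point): Centre of the top of the round upright steel post on the gate's top edge: 22 mm diameter, 50 mm tall, top 150 mm above the bench, 180 mm from the hinge axis.
- gate_hinge (a point): On the gate's upright hinge axis, at bench height; its y axis points along the gate to its free edge.
- hook (a joint): How far the hook is pressed down (m): 0 up, 0.016 at its stop. The spring takes 3 N to start, 5 N at the stop. Pressed past 0.011 the gate is free; let go, the hook springs up again. Its sloping tooth reaches out in front of the latch block, to pen x -54 at y 134 to 150.
- hook_pad (a point): Centre of the hook's flat steel press pad (30 mm in pen x by 54 mm in pen y). The pad's top is 87 mm above the bench when up, 13 mm below the top of the slot it lies in; the slot is 36 mm wide (pen x) and about 58 mm long (pen y), open above.
- tray (a joint): How far the tray is pulled out of the pen (m), along the pen's -x: 0 home, 0.17 fully out. Friction about 1 N; stays where left. The shut gate blocks it.
- tray_post (a point): Centre of the top of the round upright steel post at the tray's front: 18 mm diameter, free above the tray floor, its top 135 mm above the bench.
- rack (a point): On the tray, moving with it, axes as the pen's: the middle of the top of the middle rib. Three black ribs run along x, each 100 mm long, 24 mm wide, 20 mm above the tray floor, tops 32 mm above the bench, with centre lines at y -75, 0 and 75 mm. The tray's front lip (30 mm high) lies at x -115 mm.
- meter: Test meter lying in front of the gate: yellow block 120 long (x) x 55 wide (y) x 36 mm tall, 0.3 kg, a black dial and window on top. Origin: centre of its underside. The gate's free end (with its striker) sweeps a radius of 290 mm about the hinge.
- battery0: Spent sealed battery, grey plastic block with a dark band and two small brass tabs on top: 97 long (x) x 43 wide (y) x 52 mm tall (z), about 0.5 kg, tabs 6 mm more. Origin: centre of its underside. It stands on the bench at the start. Two or three such batteries are present.
- battery1: Spent sealed battery, grey plastic block with a dark band and two small brass tabs on top: 97 long (x) x 43 wide (y) x 52 mm tall (z), about 0.5 kg, tabs 6 mm more. Origin: centre of its underside. It stands on the bench at the start. Two or three such batteries are present.
- battery2: Spent sealed battery, grey plastic block with a dark band and two small brass tabs on top: 97 long (x) x 43 wide (y) x 52 mm tall (z), about 0.5 kg, tabs 6 mm more. Origin: centre of its underside. It stands on the bench at the start. Two or three such batteries are present.
- ring_terminal: Bystander: copper ring terminal, about 85 mm long, lying flat.
- post_cleaner: Bystander: black plastic post cleaner, 44 mm across, 80 mm tall, standing.
- socket: Bystander: chrome socket, 34 mm across, 62 mm tall, standing.
- insulating_cap: Bystander: red insulating cap, 40 mm across, 50 mm tall.
- screwdriver: Bystander: screwdriver, 200 mm long, lying.

How it is judged:
By the outcome, as a careful person would: the job done as asked, in the order asked, and still so for the second after the job is handed in, with the robot touching nothing.
Of battery0, battery1, battery2 only 2 to 3 are there at a start; the rules pass over those that are not, and their reading is None.
At some moment in a run one of meter may be knocked a few centimetres aside while the robot is not near it.
Once in a run the grip may slacken for a moment while it holds something.
It also fails if it takes over 210 s, if anything falls off the work surface, if the arm or the gripper's body presses on something with over 40 N, if the wrist force passes 120 N, or if a joint passes its speed limit or range.

ROBOT

A 6-joint arm with a two-finger parallel gripper is mounted at the origin on the work surface. World frame = base frame: x ahead of the robot, y to its left, z up, the work surface at z = 0. Lengths are in m, angles in rad, forces in N, time in s.
With the tool pointing down it reaches from about 0.25 to 0.775 m from the base axis. Payload 4 kg.
Tool frame: the origin (TCP) lies at the centre of the arm's flange, where the gripper is bolted on; the fingertips stand 199 mm ahead of it and the grasp point (between the pads) lies 180 mm ahead of it (robot.tcp_to_tips is the z of the fingertips in the tool frame, in m); z points along the fingers, y is the line along which they close (so a half turn about z gives the same grasp; the last joint's range is limited). The gripper opens to 94 mm and grips with 3 to 60 N. Pads are 16 mm wide; open, the fingers measure 119 mm over their backs; the gripper's body (75 mm by 177 mm) begins 78 mm behind the grasp point.
Start: joints at [1.101, 0.087, 1.371, -0, 1.684, -0.103], TCP at [0.197, 0.513, 0.405] pointing down, gripper open.
Joint ranges: [-3.1, 3.1], [-0.76, 2.03], [0.27, 2.55], [-1.08, 4.22], [0.17, 2.65], [-2.57, 2.57]. Speed limits (rad/s): [2.79, 2.79, 3.14, 3.14, 3.14, 3.14].

INTERFACE

Orientations are given as [roll, pitch, yaw] about the fixed x, y, z axes, in that order (R = Rz(yaw) Ry(pitch) Rx(roll)).
In Python, from bench import robot gives the robot as it stands.
- The arm moves only by the tool play_rows, never from a script. Its arguments are lists of equal length, an entry for each row: "translation": the shift along the tool's x, y, z scaled (see below), a list of three; "twist": the turn, a rotation vector about the tool's x, y, z scaled (see below), a list of three; "gripper": the opening, from -1 (shut) to 1 (fully open). A call has 1 to 8 rows; each row shifts and turns the commanded pose from where the row before left it, along the tool's axes as they then stand; what a row does not reach is not made up. The controller multiplies each number of a shift by 0.04 m and each number of a turn by 0.1 rad. A row lasts 1/10 s, in which the tool goes at most 50 mm and 8.59 degrees, less where a joint would pass 70% of its speed; a pose out of reach is approached as far as the arm can. A call with a number of a shift or a turn outside -1 to 1 is refused whole. A call with a gripper value outside its range is refused whole. The fingers move at their own pace and stop on an object; the grip force is fixed at half the most. Time passes only in rows, so rows that do not move let the fingers close. It gives the time, the measured TCP pose, the force, the opening and the grip force at its end, in the units of the state.
- robot.get_obs(): the state, without advancing time (a new reading comes with each control period).
- robot.snapshot(name): name is "scene" or "top"; returns the picture (420x560x3 uint8, red, green, blue); there is no depth.
- robot.camera_model(name): a dict with "camera_matrix" (3x3 intrinsics, pixels), "rvec" (rotation vector, rad) and "tvec" (3), from world to camera coordinates, as OpenCV has them. Camera axes: x right, y down, z forward; pixel columns grow to the right and rows downward; lengths in m; the calibration is good to about 2 mm. A picture is of the moment at which its call begins. camera_model takes no time and is no camera call.
- robot.close_job(): hands the job in; it is judged then, once.
Trained networks look in the newest picture that a camera, given by its name, has taken for a name from the list of things; names that differ only in an ending like _2 or _b are one class to them, and where a whole thing is asked for, a point or a joint stands for the part that bears it (a point fixed in the world has none). Each returns a list of dicts, best first, with "score" (0 to 1); they miss things now and then, are a little off and sometimes report something else, mostly with a low value. They report only what shows in the picture. A call takes as long as a camera call.
- robot.recognise(name, camera): "centre" ([x, y, z] in m, in world coordinates, good to about 4 mm: the middle of the surface that is visible of it).
- robot.spot_point(name, camera): "centre" ([x, y, z] in m, in world coordinates, good to about 4 mm: a listed point, or the origin of a listed thing).
The state is a dict: "time": time; "joint_positions": joint angles; "qvel": joint speeds; "joint_torque": joint torques, N m; "tool_pos": TCP position; "ee_rot": TCP orientation; "wrist_force": force on the tool from outside, world axes, zero at the start; "wrist_torque": the same for the moment, N m; "width": finger opening in m; "finger_force": force on a finger pad.
Only numpy, scipy, OpenCV 4.12 (cv2) and the standard library are available. Lean on these libraries where they do the work, as an engineer would, in place of code of your own. Each camera call takes 0.05 s, during which the arm holds its last target. There are 200 camera calls.

## Working session

There is one attempt and no reset: what is moved stays moved. The work goes in short steps, Python scripts to look and compute and a tool call to move; the robot and the scene stay as the last step left them, time stands still between calls to the robot, and variables do not carry over. Pictures are saved under pics/ and viewed, at most 14 in all, crops included, and the job is handed in when it is done.

Besides the shell and the picture viewer there is one more tool, called after "Request:" as name(argument=value, ...) on one line, values as JSON. play_rows: Moves the arm, as the interface text tells. Its arguments: {"type":"object","properties":{"translation":{"type":"array","items":{"type":"array","items":{"type":"number","minimum":-1,"maximum":1}}},"twist":{"type":"array","items":{"type":"array","items":{"type":"number","minimum":-1,"maximum":1}}},"gripper":{"type":"array","items":{"type":"number"}}},"required":["translation","twist","gripper"]}

```bash
ls; mkdir -p pics; cat > look.py <<'E'
from bench import robot
import cv2, numpy as np
def save(cam,name):
    im=robot.snapshot(cam); cv2.imwrite(f'pics/{name}.png',cv2.cvtColor(im,cv2.COLOR_RGB2BGR)); return im
E
python3 - <<'E'
from look import *
save('scene','s0'); save('top','t0')
for c in ('top','scene'):
    for n in ['meter','battery0','hook_pad','gate_post','gate_hinge','tray_post','rack','pen','ring_terminal','post_cleaner','socket','insulating_cap','screwdriver']:
        try: print(c,n,[(np.round(d['centre'],3).tolist(),round(d['score'],2)) for d in robot.spot_point(n,c)])
        except Exception as e: print(c,n,e)
o=robot.get_obs(); print(o)
E
```

```text
pics
top meter [([0.496, -0.18, -0.001], 0.86)]
top battery0 [([0.441, 0.294, -0.003], 0.94), ([0.59, 0.388, 0.004], 0.76)]
top hook_pad [([0.657, 0.038, 0.088], 0.6), ([0.637, -0.274, 0.006], 0.38)]
top gate_post [([0.641, -0.097, 0.15], 0.85)]
top gate_hinge [([0.588, 0.386, 0.002], 0.38)]
top tray_post [([0.677, -0.185, 0.138], 0.79)]
top rack [([0.775, -0.153, 0.03], 0.76)]
top pen [([0.651, -0.148, -0.002], 0.86), ([0.638, -0.275, -0.001], 0.48)]
top ring_terminal [([0.552, -0.431, -0.001], 0.46)]
top post_cleaner [([0.667, 0.259, 0.001], 0.43)]
top socket [([0.522, 0.465, -0.002], 0.47)]
top insulating_cap [([0.698, 0.149, 0.0], 0.42)]
top screwdriver [([0.363, 0.242, -0.003], 0.9), ([0.639, -0.277, -0.0], 0.64)]
scene meter [([0.494, -0.184, 0.002], 0.61)]
scene battery0 [([0.592, 0.385, 0.003], 0.78), ([0.44, 0.284, 0.001], 0.71), ([0.703, 0.153, -0.001], 0.21)]
scene hook_pad [([0.676, -0.187, 0.136], 0.74), ([0.655, 0.04, 0.088], 0.56)]
scene gate_post [([0.642, -0.098, 0.151], 0.61)]
scene gate_hinge [([0.635, -0.279, 0.0], 0.77)]
scene tray_post [([0.678, -0.186, 0.136], 
[... 492 characters left out ...]
, 0.65)]
{'time': 1.4, 'joint_positions': array([ 1.10091543e+00,  8.71932602e-02,  1.37069887e+00,  1.04350180e-05,
        1.68365703e+00, -1.03108001e-01]), 'qvel': array([ 0.00149205,  0.0018756 , -0.00089851,  0.00111128, -0.00172153,
       -0.00115252]), 'joint_torque': array([-1.87515070e-03, -3.40045381e+01, -3.02586687e+01,  7.15609035e-02,
        2.39506195e-02,  1.73663392e-05]), 'tool_pos': array([0.19723514, 0.51340775, 0.40471014]), 'ee_rot': array([ 3.14154833e+00, -5.83721021e-06,  2.77482093e+00]), 'wrist_force': array([ 0.39163548,  0.02734019, -0.44117233]), 'wrist_torque': array([ 0.03540798,  0.00223626, -0.03155549]), 'finger_force': 0.0, 'width': 0.09413487847191253}
```

View pics/s0.png

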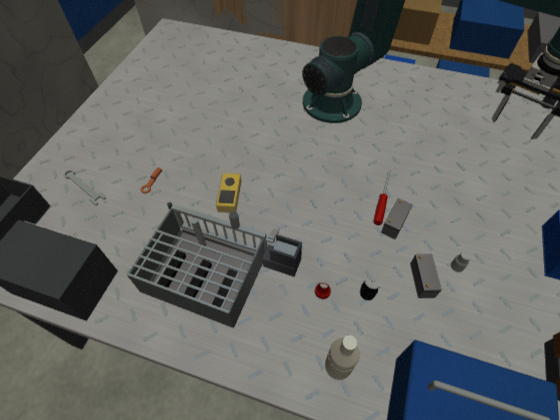

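View pics/t0.png

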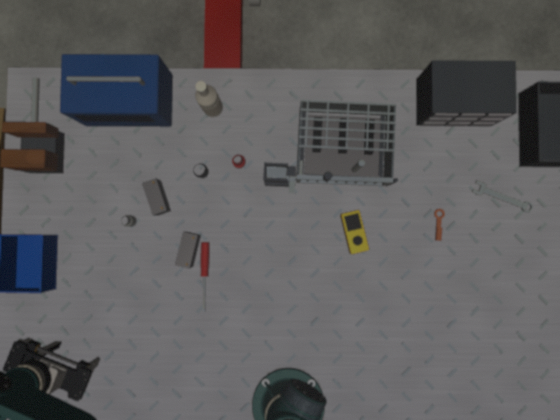

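The scene view shows the pen at about (200,255), the meter at (229,192) and two batteries at (397,218) and (425,275). In the top view the batteries are at (155,197) and (187,249), the meter at (355,232), and the latch block at (278,174). Next I'll fit the poses.

```bash
cat >> look.py <<'E'
from scipy.optimize import minimize, least_squares
def proj(P,cam):
    m=robot.camera_model(cam); return cv2.projectPoints(np.asarray(P,float).reshape(-1,3),np.array(m['rvec']),np.array(m['tvec']),np.array(m['camera_matrix'],float),None)[0].reshape(-1,2)
def box(x,y,yaw,L,W,H,z0=0):
    c,s=np.cos(yaw),np.sin(yaw)
    return np.array([[x+c*a*L/2-s*b*W/2,y+s*a*L/2+c*b*W/2,z] for a in(-1,1) for b in(-1,1) for z in(z0,z0+H)])
S=6
def hullmask(P,cam,o,n):
    q=(proj(P,cam)-o+0.5)*S; m=np.zeros((n*S,n*S),np.uint8)
    cv2.fillConvexPoly(m,cv2.convexHull(q.astype(np.float32)).astype(np.int32),1); return m
def fitbox(ims,x0,dims,maskfn,z0=0,n=64,cams=('top','scene')):
    data=[]
    for cam in cams:
        c=proj([[x0[0],x0[1],z0+dims[2]/2]],cam)[0]; o=np.round(c)-n//2; o=np.clip(o,0,[560-n,420-n])
        mk=maskfn(ims[cam]).astype(np.uint8)[int(o[1]):int(o[1])+n,int(o[0]):int(o[0])+n]
        k,lab,st,ce=cv2.connectedComponentsWithStats(mk)
        d=[np.hypot(*(ce[i]-(c-o)))-0.05*min(st[i,4],200) for i in range(1,k)]; mk=(lab==1+int(np.argmin(d))).astype(np.uint8)
        data.append((cam,o,cv2.resize(mk,(n*S,n*S),interpolation=cv2.INTER_NEAREST)))
    def f(p):
        e=0
        for cam,o,mk in data:
            h=hullmask(box(p[0],p[1],p[2],*dims,z0),cam,o,n); e+=1-(h&mk).sum()/(h|mk).sum()
        return e/len(data)
    best=None
    for yw in np.arange(0,np.pi,np.pi/8):
        r=minimize(f,[x0[0],x0[1],yw],method='Nelder-Mead',options=dict(initial_simplex=[[x0[0],x0[1],yw],[x0[0]+.01,x0[1],yw],[x0[0],x0[1]+.01,yw],[x0[0],x0[1],yw+.2]],maxiter=80))
        if best is None or r.fun<best.fun: best=r
    return np.round(best.x,4),round(best.fun,3)
def yellow(im):
    h=cv2.cvtColor(im,cv2.COLOR_RGB2HSV); m=((h[...,0]>18)&(h[...,0]<36)&(h[...,1]>120)&(h[...,2]>60)).astype(np.uint8)
    return cv2.morphologyEx(m,cv2.MORPH_CLOSE,np.ones((13,13)))
def dark(t):
    return lambda im: cv2.morphologyEx((cv2.cvtColor(im,cv2.COLOR_RGB2GRAY)<t).astype(np.uint8),cv2.MORPH_OPEN,np.ones((3,3)))
B=(.097,.043,.052); M=(.12,.055,.036)
E
python3 - <<'E'
from look import *
ims={c:cv2.cvtColor(cv2.imread(f'pics/{c[0]}0.png'),cv2.COLOR_BGR2RGB) for c in('top','scene')}
for cams in (('top',),('scene',),('top','scene')):
    print(cams,'meter',fitbox(ims,(.496,-.18),M,yellow,cams=cams))
    for t in (85,100):
        for b in ((.441,.289),(.59,.387)): print(t,b,fitbox(ims,b,B,dark(t),cams=cams))
g=cv2.cvtColor(ims['top'],cv2.COLOR_RGB2GRAY); print(g[235:265:3,165:215:4]);
P={'pen':(0,0,0),'gate_hinge':(-.008,-.13,0),'gate_post':(-.008,.05,.15),'hook_pad':(None,.177,.087),'rack':(None,0,.032)}
obs=[]
for k in range(3):
    for c in('top','scene'):
        robot.snapshot(c)
        for n in list(P)+['tray_post']:
            d=robot.spot_point(n,c)
            for q in d: obs.append((c,n,q['centre'],q['score']))
import collections
G=collections.defaultdict(list)
near={'pen':(.65,-.148),'gate_hinge':(.637,-.277),'gate_post':(.641,-.097),'hook_pad':(.656,.039),'rack':(.775,-.153),'tray_post':(.677,-.185)}
for c,n,p,s in obs:
    if np.hypot(p[0]-near[n][0],p[1]-near[n][1])<.025: G[n].append(p)
for n in G: print(n,len(G[n]),np.mean(G[n],0).round(4),np.std(G[n],0).round(4))
def res(p):
    c,s=np.cos(p[2]),np.sin(p[2]); r=[]
    for n,ps in G.items():
        px,py=P.get(n,(p[5],p[6],0))[:2]
        if n=='hook_pad': px=p[3]
        if n=='rack': px=p[4]
        for q in ps: r+= [p[0]+c*px-s*py-q[0],p[1]+s*px+c*py-q[1]]
    return r
r=least_squares(res,[.65,-.148,0,0,.12,.03,-.04],loss='soft_l1',f_scale=.004); print(r.x.round(4))
E
```

```text
('top',) meter (array([ 0.4944, -0.185 ,  0.2798]), np.float64(0.147))
85 (0.441, 0.289) (array([0.4398, 0.2848, 2.9922]), np.float64(0.684))
85 (0.59, 0.387) (array([0.5876, 0.3817, 3.51  ]), np.float64(0.101))Traceback (most recent call last):
  File "<stdin>", line 6, in <module>
  File "look.py", line 30, in fitbox
    r=minimize(f,[x0[0],x0[1],yw],method='Nelder-Mead',options=dict(initial_simplex=[[x0[0],x0[1],yw],[x0[0]+.01,x0[1],yw],[x0[0],x0[1]+.01,yw],[x0[0],x0[1],yw+.2]],maxiter=80))
    res = _minimize_neldermead(fun, x0, args, callback, bounds=bounds,
                               **options)
    fxr = func(xr)
    fx = function(np.copy(x), *(wrapper_args + args))
  File "look.py", line 26, in f
    h=hullmask(box(p[0],p[1],p[2],*dims,z0),cam,o,n); e+=1-(h&mk).sum()/(h|mk).sum()
  File "look.py", line 13, in hullmask
    q=(proj(P,cam)-o+0.5)*S; m=np.zeros((n*S,n*S),np.uint8)
       ~~~~^^^^^^^
  File "look.py", line 7, in proj
    m=robot.camera_model(cam); return cv2.projectPoints(np.asarray(P,float).reshape(-1,3),np.array(m['rvec']),np.array(m['tvec']),np.array(m['camera_matrix'],float),None)[0].reshape(-1,2)
ValueError: time passes only in moves, steps and waits
```

```bash
sed -i 's/^def proj(P,cam):/_cm={}\ndef proj(P,cam):\n    if cam not in _cm: _cm[cam]=robot.camera_model(cam)/; s/    m=robot.camera_model(cam); return/    m=_cm[cam]; return/' look.py
cat > m.py <<'E'
from look import *
ims={c:cv2.cvtColor(cv2.imread(f'pics/{c[0]}0.png'),cv2.COLOR_BGR2RGB) for c in('top','scene')}
g=cv2.cvtColor(ims['top'],cv2.COLOR_RGB2GRAY); print(g[225:275:4,168:220:4]);
g=cv2.cvtColor(ims['scene'],cv2.COLOR_RGB2GRAY); print(g[194:245:4,372:420:4]);
print('meter',fitbox(ims,(.496,-.18),M,yellow,cams=('scene',)))
crops=[cv2.resize(ims[c][y-48:y+48,x-48:x+48],(390,390),interpolation=cv2.INTER_CUBIC) for c,x,y in(('top',172,223),('scene',410,246))]
cv2.imwrite('pics/c0.png',np.hstack(crops)[...,::-1])
P={'pen':(0,0,0),'gate_hinge':(-.008,-.13,0),'gate_post':(-.008,.05,.15),'hook_pad':(None,.177,.087),'rack':(None,0,.032)}
obs=[]
for k in range(3):
    for c in('top','scene'):
        robot.snapshot(c)
        for n in list(P)+['tray_post']:
            d=robot.spot_point(n,c)
            for q in d: obs.append((c,n,q['centre'],q['score']))
import collections
G=collections.defaultdict(list)
near={'pen':(.65,-.148),'gate_hinge':(.637,-.277),'gate_post':(.641,-.097),'hook_pad':(.656,.039),'rack':(.775,-.153),'tray_post':(.677,-.185)}
for c,n,p,s in obs:
    if np.hypot(p[0]-near[n][0],p[1]-near[n][1])<.025: G[n].append(p)
for n in G: print(n,len(G[n]),np.mean(G[n],0).round(4),np.std(G[n],0).round(4))
def res(p):
    c,s=np.cos(p[2]),np.sin(p[2]); r=[]
    for n,ps in G.items():
        px,py=P.get(n,(p[5],p[6],0))[:2]
        if n=='hook_pad': px=p[3]
        if n=='rack': px=p[4]
        for q in ps: r+= [p[0]+c*px-s*py-q[0],p[1]+s*px+c*py-q[1]]
    return r
r=least_squares(res,[.65,-.148,0,0,.12,.03,-.04],loss='soft_l1',f_scale=.004); print(r.x.round(4))
E
python3 m.py
```

```text
[[109 109 106 107 108 110 108 108 109 109 108 108 110]
 [110 110 108 110 108 109 109 110 111 111 111 110 112]
 [111 109 110 109  82  74  76  88  95 109 110 110 110]
 [109 109 107 103  84  84  86  75  77 105 110 110 110]
 [110 109 109  96  85  85  86  59  99  94  96 111 111]
 [109 107 103  89  86  86  86  47  92  64  60 112 112]
 [108 109 109  86  85  86  87  56  90  64  59 111 111]
 [107 107 102  84  87  87  77  80  86  65  56 110 111]
 [109 108  94  86  87  87  61 103  82  65  62 111 110]
 [106 107  88  86  87  89  49 110  80  64  63 111 111]
 [108 108  95  89  89  84  55 111  81  64  69 111 110]
 [108 108 109 106 111 107 113 114  92  63  78 113 113]
 [110 109 103 109 110 111 111 109  90  64  76 108 107]]
[[132 135  78  61 127 135 137 136 137 137 137 122]
 [134 134  40  54 131 137 137 123 135 138 136 135]
 [138 140  43  50 136 135  98  81  95 120 140 136]
 [137  96  52  46 140 141  97  96  95  95 118 138]
 [137  49  55  39 127  98  98  97  96  95 135 136]
 [136  31  53 101 129  98  96  98  97 115 134 134]
 [138  48  48 133  98  99  99  97  99 134 132 131]
 [135  21  31  98  87  99  99  98 112 133 134 134]
 [134 135 137  39  29  75  99 100 127 136 134 131]
 [138 135 129  38  40  37  32 112 131 129 136 136]
 [137 136 119  89  36  38  39 134 134 134 134 133]
 [134 134 135 140 137  86 116 136 133 135 133 134]
 [133 134 132 135 136 132 134 137 136 136 135 139]]
meter (array([ 0.4935, -0.1857,  3.4457]), np.float64(0.175))
pen 6 [ 6.482e-01 -1.458e-01  5.000e-04] [0.0019 0.0014 0.0012]
gate_hinge 6 [ 0.6382 -0.2762  0.0016] [0.0016 0.0011 0.0017]
gate_post 6 [ 0.642  -0.0971  0.1503] [0.0012 0.0015 0.0019]
hook_pad 6 [0.6561 0.0375 0.0891] [0.0016 0.0013 0.001 ]
rack 6 [ 0.7733 -0.1527  0.0311] [0.0009 0.0015 0.0024]
tray_post 6 [ 0.676  -0.1863  0.1373] [0.0016 0.0011 0.0022]
[ 6.491e-01 -1.459e-01 -3.520e-02  6.000e-04  1.244e-01  2.820e-02
 -3.930e-02]
```

View pics/c0.png

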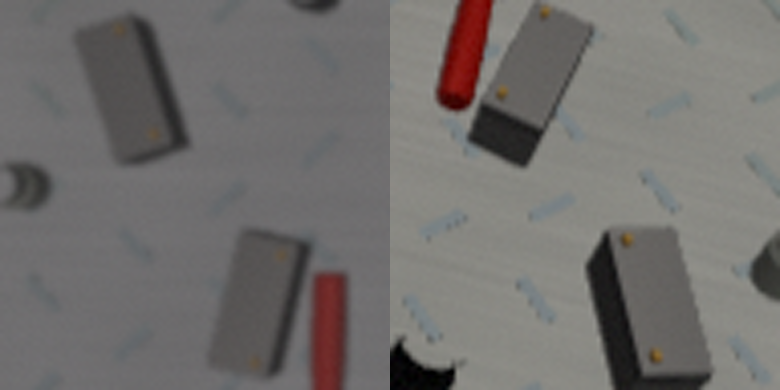

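The crops show both batteries upright. The screwdriver handle is about 10–20 mm from the right side of the nearer battery. I'll redo the fits with saturation masks.

```bash
cat >> look.py <<'E'
def bat(im):
    h=cv2.cvtColor(im,cv2.COLOR_RGB2HSV).astype(int); g=cv2.cvtColor(im,cv2.COLOR_RGB2GRAY); bg=np.median(g[200:300,200:330])
    r=im[...,0].astype(int)-im[...,2]
    m=((g<bg*.88)&(r<25)).astype(np.uint8)
    return cv2.morphologyEx(cv2.morphologyEx(m,cv2.MORPH_CLOSE,np.ones((3,3))),cv2.MORPH_OPEN,np.ones((5,5)))
def load(i): return {c:cv2.cvtColor(cv2.imread(f'pics/{c[0]}{i}.png'),cv2.COLOR_BGR2RGB) for c in('top','scene')}
E
python3 - <<'E'
from look import *
ims=load(0)
for b in ((.441,.289),(.59,.387)):
    for cams in (('top',),('scene',),('top','scene')): print(b,cams,fitbox(ims,b,B,bat,cams=cams))
print('meter',fitbox(ims,(.496,-.18),M,yellow))
m=robot.camera_model('top'); print({k:np.round(v,3).tolist() for k,v in m.items()})
# screwdriver handle: red pixels to z=.013 plane
h=ims['top'].astype(int); ys,xs=np.where((h[...,0]-h[...,1]>40)&(np.hypot(np.indices((420,560))[1]-205,np.indices((420,560))[0]-258)<30))
print('red px',xs.min(),xs.max(),ys.min(),ys.max())
from look import proj
o=least_squares(lambda p: np.r_[proj([[p[0],p[1],.026]],'top')[0]-[xs.min()-.5,ys.min()]],[.4,.24]); print('handle left/top edge',o.x.round(3))
E
```

```text
(0.441, 0.289) ('top',) (array([ 0.4406,  0.2897, -0.2149]), np.float64(0.073))
(0.441, 0.289) ('scene',) (array([0.4428, 0.2918, 2.9043]), np.float64(0.073))
(0.441, 0.289) ('top', 'scene') (array([ 0.4415,  0.2912, -0.2312]), np.float64(0.09))
(0.59, 0.387) ('top',) (array([0.5885, 0.3836, 0.3367]), np.float64(0.042))
(0.59, 0.387) ('scene',) (array([0.5922, 0.385 , 3.4655]), np.float64(0.036))
(0.59, 0.387) ('top', 'scene') (array([0.5901, 0.3844, 0.3391]), np.float64(0.06))
meter (array([ 0.4933, -0.1855,  0.2891]), np.float64(0.162))
{'camera_matrix': [[429.569, 0.0, 280.394], [0.0, 429.569, 211.273], [0.0, 0.0, 1.0]], 'rvec': [2.202, -2.184, 0.04], 'tvec': [0.022, 0.551, 1.232]}
red px 201 207 243 275
handle left/top edge [0.457 0.255]
```

```bash
cat > plan.py <<'E'
# usage: plan.py x,y,z[,yaw] ... : tool-frame totals (in units) leg by leg from the measured pose; yaw turned first
import sys; from look import *
from scipy.spatial.transform import Rotation as R
o=robot.get_obs(); p=o['tool_pos'].copy(); yaw=o['ee_rot'][2]
print('t',round(o['time'],1),'pos',p.round(4),'rpy',o['ee_rot'].round(4),'F',o['wrist_force'].round(1),'w',round(o['width'],4),'ff',round(float(o['finger_force']),1),'j',o['joint_positions'].round(2))
for a in sys.argv[1:]:
    v=[float(k) for k in a.split(',')]
    if len(v)>3:
        d=(v[3]-yaw+np.pi)%(2*np.pi)-np.pi; print('  turn total',round(-d/.1,2)); yaw+=d
    d=np.array(v[:3])-p; c,s=np.cos(yaw),np.sin(yaw)
    u=np.array([c*d[0]+s*d[1],s*d[0]-c*d[1],-d[2]])/.04; n=max(1,int(np.ceil(np.abs(u).max())),int(np.ceil(np.linalg.norm(d)/.05)))
    print(a,'total',u.round(2),'rows',n,'each',(u/n).round(3)); p=np.array(v[:3])
E
python3 plan.py 0.4935,-0.1845,0.405,3.427 0.4935,-0.1845,0.209
```

```text
t 3.5 pos [0.1972 0.5134 0.4047] rpy [3.1415 0.     2.7748] F [ 0.5 -0.1  0.6] w 0.094 ff 0.0 j [ 1.1   0.09  1.37 -0.    1.68 -0.1 ]
  turn total -6.52
0.4935,-0.1845,0.405,3.427 total [-2.190e+00 -1.883e+01 -1.000e-02] rows 19 each [-0.115 -0.991 -0.   ]
0.4935,-0.1845,0.209 total [-0.   0.   4.9] rows 5 each [-0.    0.    0.98]
```

Request:
play_rows(translation=[[0, 0, 0.25], [0, 0, 0.25], [0, 0, 0.25], [0, 0, 0.25], [0, 0, 0.25], [0, 0, 0.25], [0, 0, 0.25], [0, 0, 0]], twist=[[0, 0, -1], [0, 0, -1], [0, 0, -1], [0, 0, -1], [0, 0, -1], [0, 0, -1], [0, 0, -0.52], [0, 0, 0]], gripper=[1, 1, 1, 1, 1, 1, 1, 1])

```text
time: 4.3
tool_pos: [0.1971, 0.5131, 0.3329]
ee_rot: [-3.139, -0.002, -2.857]
wrist_force: [-0.5, 0.1, -0.9]
width: 0.0939
finger_force: 0.0
```

Request:
play_rows(translation=[[-0.11, -0.95, 0], [-0.11, -0.95, 0], [-0.11, -0.95, 0], [-0.11, -0.95, 0], [-0.11, -0.95, 0], [-0.11, -0.95, 0], [-0.11, -0.95, 0], [-0.11, -0.95, 0]], twist=[[0, 0, 0], [0, 0, 0], [0, 0, 0], [0, 0, 0], [0, 0, 0], [0, 0, 0], [0, 0, 0], [0, 0, 0]], gripper=[1, 1, 1, 1, 1, 1, 1, 1])

```text
time: 5.1
tool_pos: [0.3168, 0.2302, 0.3357]
ee_rot: [3.141, 0.002, -2.857]
wrist_force: [1.5, -0.8, 0.7]
width: 0.094
finger_force: 0.0
```

Request:
play_rows(translation=[[-0.11, -0.95, 0], [-0.11, -0.95, 0], [-0.11, -0.95, 0], [-0.11, -0.95, 0], [-0.11, -0.95, 0], [-0.11, -0.95, 0], [-0.11, -0.95, 0], [-0.11, -0.95, 0]], twist=[[0, 0, 0], [0, 0, 0], [0, 0, 0], [0, 0, 0], [0, 0, 0], [0, 0, 0], [0, 0, 0], [0, 0, 0]], gripper=[1, 1, 1, 1, 1, 1, 1, 1])

```text
time: 5.9
tool_pos: [0.4363, -0.0519, 0.3357]
ee_rot: [-3.141, 0.002, -2.858]
wrist_force: [-0.6, 0.2, -0.8]
width: 0.094
finger_force: 0.0
```

```bash
python3 plan.py 0.4935,-0.1845,0.33,3.427 0.4935,-0.1845,0.209; python3 - <<'E'
from look import *
i={'top':save('top','t1'),'scene':save('scene','s1')}
print(robot.recognise('battery0','top'),robot.recognise('battery0','scene'))
E
```

```text
t 5.9 pos [ 0.4363 -0.0519  0.3357] rpy [-3.1409e+00  1.9000e-03 -2.8582e+00] F [-0.6  0.2 -0.8] w 0.094 ff 0.0 j [-0.25 -0.14  1.73  0.    1.55 -2.1 ]
  turn total -0.02
0.4935,-0.1845,0.33,3.427 total [-0.44 -3.58  0.14] rows 4 each [-0.11  -0.896  0.036]
0.4935,-0.1845,0.209 total [-0.    0.    3.03] rows 4 each [-0.     0.     0.756]
[{'centre': [0.4393, 0.283, 0.0475], 'score': 0.89}, {'centre': [0.5882, 0.3793, 0.0546], 'score': 0.65}] [{'centre': [0.6029, 0.377, 0.0493], 'score': 0.68}, {'centre': [0.4573, 0.2858, 0.06], 'score': 0.57}]
```

Request:
play_rows(translation=[[-0.11, -0.9, 0], [-0.11, -0.9, 0], [-0.11, -0.9, 0], [-0.11, -0.88, 0.1], [0, 0, 0.75], [0, 0, 0.75], [0, 0, 0.75], [0, 0, 0.75]], twist=[[0, 0, 0], [0, 0, 0], [0, 0, 0], [0, 0, 0], [0, 0, 0], [0, 0, 0], [0, 0, 0], [0, 0, 0]], gripper=[1, 1, 1, 1, 1, 1, 1, 1])

```text
time: 6.9
tool_pos: [0.4932, -0.181, 0.2102]
ee_rot: [3.142, 0.001, -2.855]
wrist_force: [0.8, -0.6, -0.1]
width: 0.0941
finger_force: 0.0
```

Request:
play_rows(translation=[[0, 0, 0], [0, 0, 0], [0, 0, 0], [0, 0, 0], [0, 0, 0], [0, 0, 0]], twist=[[0, 0, 0], [0, 0, 0], [0, 0, 0], [0, 0, 0], [0, 0, 0], [0, 0, 0]], gripper=[1, -1, -1, -1, -1, -1])

```text
time: 7.5
tool_pos: [0.4935, -0.1832, 0.212]
ee_rot: [-3.139, 0.002, -2.856]
wrist_force: [0.8, -1.7, 0.3]
width: 0.0574
finger_force: 1.0
```

View pics/t1.png

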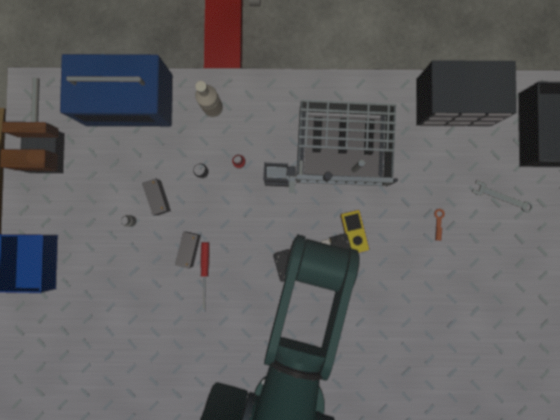

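```bash
python3 plan.py 0.493,-0.184,0.26 0.45,0.11,0.26,3.427 0.45,0.11,0.21
```

```text
t 7.5 pos [ 0.4935 -0.1832  0.212 ] rpy [-3.1386e+00  2.0000e-03 -2.8564e+00] F [ 0.8 -1.7  0.3] w 0.0574 ff 1.0 j [-0.46  0.15  1.69 -0.    1.29 -2.32]
0.493,-0.184,0.26 total [ 0.02 -0.02 -1.2 ] rows 2 each [ 0.009 -0.008 -0.6  ]
  turn total -0.0
0.45,0.11,0.26,3.427 total [-1.04  7.36 -0.  ] rows 8 each [-0.13   0.919 -0.   ]
0.45,0.11,0.21 total [-0.    0.    1.25] rows 2 each [-0.     0.     0.625]
```

The top view shows the bench corner that the arm hid is clear, so there are only two batteries, at (155,197) and (187,249). I'll firm the grip and move the meter.

Request:
play_rows(translation=[[0, 0, 0], [0, 0, 0], [0, 0, 0], [0, 0, -0.3], [0, 0, -0.9]], twist=[[0, 0, 0], [0, 0, 0], [0, 0, 0], [0, 0, 0], [0, 0, 0]], gripper=[-1, -1, -1, -1, -1])

```text
time: 8.0
tool_pos: [0.4908, -0.1813, 0.2537]
ee_rot: [3.131, -0.01, -2.856]
wrist_force: [0.2, 0.9, -3.4]
width: 0.0548
finger_force: 29.8
```

Request:
play_rows(translation=[[-0.1, 0.5, 0], [-0.14, 0.98, 0], [-0.14, 0.98, 0], [-0.14, 0.98, 0], [-0.14, 0.98, 0], [-0.14, 0.98, 0], [-0.14, 0.98, 0], [-0.14, 0.98, 0]], twist=[[0, 0, 0], [0, 0, 0], [0, 0, 0], [0, 0, 0], [0, 0, 0], [0, 0, 0], [0, 0, 0], [0, 0, 0]], gripper=[-1, -1, -1, -1, -1, -1, -1, -1])

```text
time: 8.8
tool_pos: [0.4502, 0.1137, 0.2576]
ee_rot: [3.14, -0.004, -2.856]
wrist_force: [0.9, -0.2, -3.5]
width: 0.0551
finger_force: 29.8
```

Request:
play_rows(translation=[[0, 0, 0], [0, 0, 0], [0, 0, 0]], twist=[[0, 0, 0], [0, 0, 0], [0, 0, 0]], gripper=[-1, -1, -1])

```text
time: 9.1
tool_pos: [0.4513, 0.1115, 0.258]
ee_rot: [3.141, -0.002, -2.857]
wrist_force: [0.6, 0.5, -2.7]
width: 0.0551
finger_force: 29.8
```

```bash
python3 plan.py 0.45,0.11,0.26,3.427 0.45,0.11,0.211;  python3 - <<'E'
from look import *
i={'scene':save('scene','s2')}; i['top']=i['scene']
print(fitbox(i,robot.get_obs()['tool_pos'][:2],M,yellow,cams=('scene',),z0=.048))
E
```

```text
t 9.1 pos [0.4513 0.1115 0.258 ] rpy [ 3.1414e+00 -2.1000e-03 -2.8568e+00] F [ 0.6  0.5 -2.7] w 0.0551 ff 29.8 j [ 0.12 -0.02  1.78 -0.    1.39 -1.74]
  turn total -0.01
0.45,0.11,0.26,3.427 total [ 0.04 -0.03 -0.05] rows 1 each [ 0.043 -0.026 -0.049]
0.45,0.11,0.211 total [-0.    0.    1.23] rows 2 each [-0.     0.     0.613]
(array([0.4538, 0.115 , 3.3415]), np.float64(0.124))
```

Request:
play_rows(translation=[[0, 0, 0.6], [0, 0, 0.57], [0, 0, 0], [0, 0, 0], [0, 0, 0], [0, 0, 0], [0, 0, 0], [0, 0, -0.5]], twist=[[0, 0, 0], [0, 0, 0], [0, 0, 0], [0, 0, 0], [0, 0, 0], [0, 0, 0], [0, 0, 0], [0, 0, 0]], gripper=[-1, -1, -1, 0.5, 0.5, 0.5, 0.5, 0.5])

```text
time: 9.95
tool_pos: [0.4506, 0.1118, 0.23]
ee_rot: [3.141, -0.005, -2.856]
wrist_force: [-0.2, -0.0, 0.4]
width: 0.0702
finger_force: 0.0
```

Request:
play_rows(translation=[[0, 0, -0.8], [0, 0, -0.8], [0, 0, -0.8], [0, 0, -0.3], [0, 0, 0]], twist=[[0, 0, 0], [0, 0, 0.8], [0, 0, 0.8], [0, 0, 0.8], [0, 0, 0.8]], gripper=[0.5, 0.5, -1, -1, -1])

```text
time: 10.45
tool_pos: [0.4522, 0.1121, 0.3436]
ee_rot: [3.14, 0.007, 3.104]
wrist_force: [-0.9, 0.1, -0.6]
width: 0.0499
finger_force: 0.0
```

```bash
python3 plan.py 0.656,0.0365,0.34,3.107 0.656,0.0365,0.2715;  python3 - <<'E'
from look import *
i={'scene':save('scene','s3')}
print(fitbox(i,(.45,.11),M,yellow,cams=('scene',)))
for c in ('top','scene'):
    save(c,c[0]+'3'); print([ (np.round(d['centre'],4),round(d['score'],2)) for d in robot.spot_point('hook_pad',c)])
E
```

```text
t 10.4 pos [0.4522 0.1121 0.3436] rpy [3.1404 0.0069 3.1037] F [-0.9  0.1 -0.6] w 0.0499 ff 0.0 j [ 0.12 -0.08  1.66  0.    1.56 -1.41]
  turn total -0.03
0.656,0.0365,0.34,3.107 total [-5.16 -1.71  0.09] rows 6 each [-0.859 -0.286  0.015]
0.656,0.0365,0.2715 total [0.   0.   1.71] rows 2 each [0.    0.    0.856]
(array([0.4513, 0.1123, 0.2363]), np.float64(0.083))
[(array([0.6572, 0.0399, 0.0888]), 0.7)]
[(array([0.6526, 0.0368, 0.0886]), 0.79)]
```

Request:
play_rows(translation=[[-0.86, -0.29, 0], [-0.86, -0.29, 0], [-0.86, -0.29, 0], [-0.86, -0.29, 0], [-0.86, -0.28, 0], [-0.86, -0.28, 0.1], [0, 0, 0], [0, 0, 0]], twist=[[0, 0, 0], [0, 0, 0], [0, 0, 0], [0, 0, 0], [0, 0, 0], [0, 0, 0], [0, 0, 0], [0, 0, 0]], gripper=[-1, -1, -1, -1, -1, -1, -1, -1])

```text
time: 11.5
tool_pos: [0.6558, 0.0358, 0.3339]
ee_rot: [3.141, -0.004, 3.107]
wrist_force: [-0.2, 0.1, 0.8]
width: 0.0004
finger_force: 0.0
```

```bash
python3 plan.py 0.656,0.0365,0.30,3.107 0.656,0.0365,0.2725;python3 - <<'E'
from look import *
for c,x,y in (('top',278,172),('scene',283,245)):
    im=save(c,c[0]+'4'); cv2.imwrite(f'pics/h{c}.png',cv2.resize(im[y-35:y+35,x-50:x+50],(560,392),interpolation=cv2.INTER_CUBIC)[...,::-1])
a=[cv2.imread(f'pics/h{c}.png') for c in('top','scene')]; cv2.imwrite('pics/h4.png',cv2.resize(np.vstack(a),(428,600)))
E
```

```text
t 11.5 pos [0.6558 0.0358 0.3339] rpy [ 3.1412 -0.0037  3.1069] F [-0.2  0.1  0.8] w 0.0004 ff 0.0 j [-0.03  0.35  1.2   0.    1.6  -1.57]
  turn total -0.0
0.656,0.0365,0.30,3.107 total [-0.01  0.02  0.85] rows 1 each [-0.005  0.018  0.848]
0.656,0.0365,0.2725 total [0.   0.   0.69] rows 1 each [0.    0.    0.687]
```

View pics/h4.png

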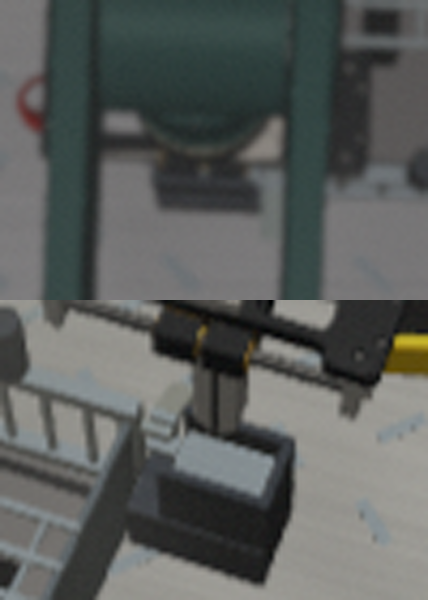

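The scene crop shows the closed fingertips hanging over the latch slot, with the pad at about (225,465) in the crop. I'll press gently.

Request:
play_rows(translation=[[0, 0, 0.5], [0, 0.01, 0.5], [0, 0, 0.2], [0, 0, 0.18], [0, 0, 0.18], [0, 0, 0], [0, 0, 0], [0, 0, 0]], twist=[[0, 0, 0], [0, 0, 0], [0, 0, 0], [0, 0, 0], [0, 0, 0], [0, 0, 0], [0, 0, 0], [0, 0, 0]], gripper=[-1, -1, -1, -1, -1, -1, -1, -1])

```text
time: 12.4
tool_pos: [0.6557, 0.0366, 0.2746]
ee_rot: [3.141, 0.001, 3.107]
wrist_force: [-2.9, 1.8, 3.4]
width: 0.0009
finger_force: 2.0
```

```bash
python3 plan.py; python3 - <<'E'
from look import *
for k in range(2):
  for c in ('top','scene'):
    robot.snapshot(c); print(c,[ (np.round(d['centre'],4),round(d['score'],2)) for d in robot.spot_point('gate_post',c)])
E
```

```text
t 12.4 pos [0.6557 0.0366 0.2746] rpy [3.1411e+00 1.4000e-03 3.1069e+00] F [-2.9  1.8  3.4] w 0.0009 ff 2.0 j [-0.03  0.38  1.28  0.    1.48 -1.57]
top [(array([ 0.583 , -0.1044,  0.1494]), 0.87)]
scene [(array([ 0.5841, -0.1057,  0.1494]), 0.74), (array([ 0.3641,  0.2496, -0.003 ]), 0.15)]
top [(array([ 0.5835, -0.1046,  0.1502]), 0.73), (array([0.5858, 0.386 , 0.0038]), 0.39)]
scene [(array([ 0.5834, -0.1065,  0.1511]), 0.65)]
```

The gate has popped to about 0.34 (post at (0.583,-0.105)). Next I'll swing it by pushing the post along its arc from behind.

```bash
cat > arc.py <<'E'
import numpy as np,sys
# arc.py phi0 phi1 n yaw r : steps in tool units along circle about hinge
p0,p1,n,yaw,r=[float(a) for a in sys.argv[1:6]]; H=np.array([.637,-.276])
ph=np.linspace(p0,p1,int(n)+1); P=H+r*np.c_[-np.sin(ph),np.cos(ph)]; d=np.diff(P,axis=0)/.04; c,s=np.cos(yaw),np.sin(yaw)
print('start',P[0].round(4),'end',P[-1].round(4)); print([[round(c*a+s*b,2),round(s*a-c*b,2),0] for a,b in d])
E
python3 arc.py 0.125 1.60 16 3.107 0.18; python3 plan.py 0.6557,0.0366,0.36 0.6146,-0.0974,0.36,3.107 0.6146,-0.0974,0.314
```

```text
start [ 0.6146 -0.0974] end [ 0.4571 -0.2813]
[[np.float64(0.41), np.float64(-0.08), 0], [np.float64(0.4), np.float64(-0.12), 0], [np.float64(0.38), np.float64(-0.16), 0], [np.float64(0.37), np.float64(-0.19), 0], [np.float64(0.35), np.float64(-0.23), 0], [np.float64(0.33), np.float64(-0.26), 0], [np.float64(0.3), np.float64(-0.29), 0], [np.float64(0.27), np.float64(-0.31), 0], [np.float64(0.24), np.float64(-0.34), 0], [np.float64(0.21), np.float64(-0.36), 0], [np.float64(0.18), np.float64(-0.37), 0], [np.float64(0.14), np.float64(-0.39), 0], [np.float64(0.11), np.float64(-0.4), 0], [np.float64(0.07), np.float64(-0.41), 0], [np.float64(0.03), np.float64(-0.41), 0], [np.float64(-0.01), np.float64(-0.41), 0]]
t 12.8 pos [0.6557 0.0366 0.2737] rpy [3.1411e+00 9.0000e-04 3.1069e+00] F [-1.   2.5  3.9] w 0.0003 ff 2.0 j [-0.03  0.38  1.28  0.    1.48 -1.57]
0.6557,0.0366,0.36 total [ 0.    0.   -2.16] rows 3 each [ 0.     0.    -0.719]
  turn total -0.0
0.6146,-0.0974,0.36,3.107 total [ 0.91 -3.38 -0.  ] rows 4 each [ 0.228 -0.846 -0.   ]
0.6146,-0.0974,0.314 total [0.   0.   1.15] rows 2 each [0.    0.    0.575]
```

Request:
play_rows(translation=[[0, 0, -0.75], [0, 0, -0.75], [0, 0, -0.7], [0.23, -0.85, 0], [0.23, -0.85, 0], [0.23, -0.85, 0], [0.23, -0.85, 0], [0, 0, 0]], twist=[[0, 0, 0], [0, 0, 0], [0, 0, 0], [0, 0, 0], [0, 0, 0], [0, 0, 0], [0, 0, 0], [0, 0, 0]], gripper=[-1, -1, -1, -1, -1, -1, -1, -1])

```text
time: 13.6
tool_pos: [0.6133, -0.1025, 0.3604]
ee_rot: [-3.139, -0.001, 3.101]
wrist_force: [0.8, -0.2, -0.1]
width: 0.0008
finger_force: 0.0
```

Request:
play_rows(translation=[[0, 0, 0.6], [0, 0, 0.55], [0, 0, 0]], twist=[[0, 0, 0], [0, 0, 0], [0, 0, 0]], gripper=[-1, -1, -1])

```text
time: 13.9
tool_pos: [0.6134, -0.0978, 0.3106]
ee_rot: [3.14, -0.008, 3.107]
wrist_force: [0.1, 0.6, -0.6]
width: 0.0005
finger_force: 0.0
```

```bash
python3 plan.py 0.6146,-0.0974,0.314,3.107;python3 - <<'E'
from look import *
for c in ('top','scene'):
    robot.snapshot(c); print(c,[ (np.round(d['centre'],4),round(d['score'],2)) for d in robot.spot_point('gate_post',c)])
E
```

```text
t 13.9 pos [ 0.6134 -0.0978  0.3106] rpy [ 3.1402 -0.0077  3.1068] F [ 0.1  0.6 -0.6] w 0.0005 ff 0.0 j [-0.25  0.28  1.33 -0.    1.54 -1.79]
  turn total -0.0
0.6146,-0.0974,0.314,3.107 total [-0.03  0.01 -0.09] rows 1 each [-0.029  0.011 -0.086]
top [(array([ 0.5828, -0.1024,  0.1502]), 0.57), (array([ 0.5212,  0.4659, -0.0012]), 0.39)]
scene [(array([ 0.5828, -0.1033,  0.1483]), 0.78)]
```

Request:
play_rows(translation=[[0.41, -0.08, 0], [0.4, -0.12, 0], [0.38, -0.16, 0], [0.37, -0.19, 0], [0.35, -0.23, 0], [0.33, -0.26, 0], [0.3, -0.29, 0], [0.27, -0.31, 0]], twist=[[0, 0, 0], [0, 0, 0], [0, 0, 0], [0, 0, 0], [0, 0, 0], [0, 0, 0], [0, 0, 0], [0, 0, 0]], gripper=[-1, -1, -1, -1, -1, -1, -1, -1])

```text
time: 14.9
tool_pos: [0.4985, -0.1606, 0.3158]
ee_rot: [3.142, 0.001, 3.107]
wrist_force: [-0.3, -0.3, -0.4]
width: 0.0003
finger_force: 0.2
```

```bash
python3 plan.py; python3 - <<'E'
from look import *
for c in ('top','scene'):
    robot.snapshot(c); print(c,[ (np.round(d['centre'],4),round(d['score'],2)) for d in robot.spot_point('gate_post',c)])
E
```

```text
t 14.9 pos [ 0.4985 -0.1606  0.3158] rpy [3.1415e+00 5.0000e-04 3.1069e+00] F [-0.3 -0.3 -0.4] w 0.0003 ff 0.2 j [-0.42  0.06  1.57  0.    1.5  -1.96]
top []
scene [(array([ 0.4788, -0.1917,  0.1493]), 0.84), (array([ 0.5514, -0.4354,  0.003 ]), 0.5)]
```

Request:
play_rows(translation=[[0.24, -0.34, 0], [0.21, -0.36, 0], [0.18, -0.37, 0], [0.14, -0.39, 0], [0.11, -0.4, 0], [0.07, -0.41, 0], [0.03, -0.3, 0], [0, -0.2, 0]], twist=[[0, 0, 0], [0, 0, 0], [0, 0, 0], [0, 0, 0], [0, 0, 0], [0, 0, 0], [0, 0, 0], [0, 0, 0]], gripper=[-1, -1, -1, -1, -1, -1, -1, -1])

```text
time: 15.9
tool_pos: [0.4565, -0.2701, 0.3153]
ee_rot: [3.141, -0.0, 3.106]
wrist_force: [0.3, 1.0, -0.3]
width: -0.0
finger_force: 0.0
```

```bash
python3 plan.py 0.47,-0.24,0.314 0.47,-0.24,0.36 0.70,-0.185,0.36 0.70,-0.185,0.309; python3 - <<'E'
from look import *
for k in range(2):
  for c in ('top','scene'):
    robot.snapshot(c); print(c,[ (np.round(d['centre'],4),round(d['score'],2)) for n in('gate_post','tray_post') for d in robot.spot_point(n,c)])
E
```

```text
t 15.9 pos [ 0.4565 -0.2701  0.3153] rpy [ 3.1412e+00 -2.0000e-04  3.1063e+00] F [ 0.3  1.  -0.3] w -0.0 ff 0.0 j [-0.64  0.08  1.56  0.    1.51 -2.18]
0.47,-0.24,0.314 total [-0.31  0.76  0.03] rows 1 each [-0.311  0.765  0.032]
0.47,-0.24,0.36 total [ 0.    0.   -1.15] rows 2 each [ 0.     0.    -0.575]
0.70,-0.185,0.36 total [-5.7   1.58 -0.  ] rows 6 each [-0.95   0.263 -0.   ]
0.70,-0.185,0.309 total [0.   0.   1.27] rows 2 each [0.    0.    0.637]
top [(array([ 0.4569, -0.2916,  0.1485]), 0.79), (array([ 0.665 ,  0.2608, -0.0029]), 0.46), (array([0.6569, 0.0383, 0.0887]), 0.32), (array([ 0.6738, -0.1843,  0.1366]), 0.65), (array([ 5.51e-01, -4.33e-01,  1.00e-04]), 0.35)]
scene [(array([ 0.6776, -0.1848,  0.1337]), 0.78), (array([ 3.633e-01,  2.489e-01, -2.000e-04]), 0.63)]
top [(array([ 0.4571, -0.2962,  0.15  ]), 0.56), (array([ 0.6747, -0.1864,  0.1377]), 0.95), (array([ 0.4569,  0.1119, -0.0041]), 0.59)]
scene [(array([ 0.4595, -0.2968,  0.1517]), 0.75), (array([ 0.6358, -0.2784,  0.0019]), 0.5), (array([ 0.6769, -0.185 ,  0.1363]), 0.79)]
```

Request:
play_rows(translation=[[0, 0, -0.6], [0, 0, -0.55], [-0.88, 0.33, 0], [-0.88, 0.33, 0], [-0.88, 0.33, 0], [-0.89, 0.33, 0], [-0.89, 0.33, 0], [-0.89, 0.32, 0]], twist=[[0, 0, 0], [0, 0, 0], [0, 0, 0], [0, 0, 0], [0, 0, 0], [0, 0, 0], [0, 0, 0], [0, 0, 0]], gripper=[-1, -1, -1, -1, -1, -1, -1, -1])

```text
time: 17.3
tool_pos: [0.6728, -0.1971, 0.3614]
ee_rot: [-3.142, -0.0, 3.107]
wrist_force: [0.1, 0.0, -0.4]
width: 0.0008
finger_force: 0.0
```

Request:
play_rows(translation=[[-0.89, 0.32, 0], [0, 0, 0], [0, 0, 0]], twist=[[0, 0, 0], [0, 0, 0], [0, 0, 0]], gripper=[-1, -1, -1])

```text
time: 17.6
tool_pos: [0.7079, -0.1859, 0.36]
ee_rot: [3.141, -0.002, 3.108]
wrist_force: [-0.3, -1.2, 0.2]
width: 0.0002
finger_force: 0.0
```

```bash
python3 plan.py 0.708,-0.1865,0.36,3.107 0.708,-0.1865,0.311 0.532,-0.180,0.311
```

```text
t 17.6 pos [ 0.7079 -0.1859  0.36  ] rpy [ 3.1412e+00 -2.4000e-03  3.1079e+00] F [-0.3 -1.2  0.2] w 0.0002 ff 0.0 j [-0.33  0.52  0.92 -0.    1.71 -1.87]
  turn total 0.01
0.708,-0.1865,0.36,3.107 total [-0.   -0.02 -0.  ] rows 1 each [-0.003 -0.016 -0.001]
0.708,-0.1865,0.311 total [0.   0.   1.22] rows 2 each [0.    0.    0.612]
0.532,-0.180,0.311 total [ 4.4   0.01 -0.  ] rows 5 each [ 0.881  0.002 -0.   ]
```

Request:
play_rows(translation=[[0, 0, 0.6], [0, 0, 0.62], [0, 0, 0]], twist=[[0, 0, 0], [0, 0, 0], [0, 0, 0]], gripper=[-1, -1, -1])

```text
time: 17.9
tool_pos: [0.7054, -0.1868, 0.3088]
ee_rot: [3.14, -0.008, 3.105]
wrist_force: [-1.1, -0.2, -0.6]
width: 0.0003
finger_force: 0.0
```

Request:
play_rows(translation=[[0.3, 0, 0], [0.5, 0, 0], [0.6, 0, 0], [0.7, 0, 0], [0.7, 0, 0], [0.6, 0, 0], [0.4, 0, 0], [0.3, 0, 0]], twist=[[0, 0, 0], [0, 0, 0], [0, 0, 0], [0, 0, 0], [0, 0, 0], [0, 0, 0], [0, 0, 0], [0, 0, 0]], gripper=[-1, -1, -1, -1, -1, -1, -1, -1])

```text
time: 18.7
tool_pos: [0.5421, -0.1808, 0.3151]
ee_rot: [-3.141, 0.004, 3.106]
wrist_force: [1.3, 1.0, 0.2]
width: 0.0002
finger_force: 0.8
```

```bash
python3 plan.py 0.532,-0.180,0.311; python3 - <<'E'
from look import *
for c in ('top','scene'):
    save(c,c[0]+'5'); print(c,[ (n,np.round(d['centre'],4),round(d['score'],2)) for n in('gate_post','tray_post','rack') for d in robot.spot_point(n,c)])
E
```

```text
t 18.7 pos [ 0.5421 -0.1808  0.3151] rpy [-3.1405  0.004   3.1057] F [1.3 1.  0.2] w 0.0002 ff 0.8 j [-0.42  0.17  1.46  0.    1.51 -1.96]
0.532,-0.180,0.311 total [0.25 0.01 0.1 ] rows 1 each [0.252 0.012 0.103]
top [('gate_post', array([ 0.443 ,  0.2901, -0.0045]), 0.74), ('gate_post', array([ 0.4562, -0.2959,  0.1507]), 0.55), ('tray_post', array([0.588 , 0.3864, 0.0012]), 0.61), ('tray_post', array([ 0.5221, -0.1782,  0.1387]), 0.58), ('rack', array([0.6588, 0.0375, 0.0888]), 0.6), ('rack', array([ 0.6231, -0.146 ,  0.0312]), 0.58)]
scene [('gate_post', array([ 0.4603, -0.3002,  0.1511]), 0.67), ('tray_post', array([ 0.5181, -0.1792,  0.1366]), 0.89), ('tray_post', array([ 0.4508,  0.1107, -0.0033]), 0.51), ('rack', array([ 0.6153, -0.1469,  0.0345]), 0.68), ('rack', array([0.6549, 0.0381, 0.0907]), 0.56)]
```

View pics/s5.png

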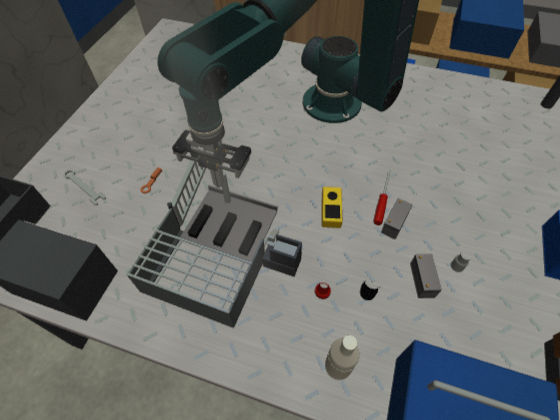

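The picture shows the gate swung wide, the tray nearly out with its three ribs at (200–250,230), and the meter at (332,206). I'll creep to the stop.

Request:
play_rows(translation=[[0.12, 0, 0], [0.12, 0, 0], [0.1, 0, 0], [0.08, 0, 0], [0, 0, 0]], twist=[[0, 0, 0], [0, 0, 0], [0, 0, 0], [0, 0, 0], [0, 0, 0]], gripper=[-1, -1, -1, -1, -1])

```text
time: 19.6
tool_pos: [0.5263, -0.18, 0.3127]
ee_rot: [3.141, -0.0, 3.107]
wrist_force: [0.2, 0.2, 0.3]
width: 0.0008
finger_force: 0.0
```

Request:
play_rows(translation=[[0.05, 0, 0], [0.05, 0, 0], [0, 0, 0]], twist=[[0, 0, 0], [0, 0, 0], [0, 0, 0]], gripper=[-1, -1, -1])

```text
time: 19.9
tool_pos: [0.5244, -0.1798, 0.3129]
ee_rot: [-3.141, 0.008, 3.107]
wrist_force: [8.4, 0.1, -5.0]
width: 0.0003
finger_force: 4.5
```

Request:
play_rows(translation=[[-0.2, 0, 0], [0, 0, -0.6], [0, 0, -0.7], [0, 0, 0], [0, 0, 0]], twist=[[0, 0, 0], [0, 0, 0], [0, 0, 0.98], [0, 0, 0.98], [0, 0, 0]], gripper=[-1, -1, -1, -1, -1])

```text
time: 20.4
tool_pos: [0.5308, -0.1802, 0.3659]
ee_rot: [-3.141, 0.001, 2.911]
wrist_force: [-0.6, -1.0, -0.5]
width: 0.0002
finger_force: 0.0
```

```bash
python3 plan.py 0.4415,0.291,0.36,2.91 0.4415,0.291,0.228; python3 - <<'E'
from look import *
G={'rack':[],'tray_post':[]}
for k in range(3):
  for c in ('top','scene'):
    robot.snapshot(c)
    for n,q in (('tray_post',(.506,-.18)),('rack',(.605,-.147))):
        for d in robot.spot_point(n,c):
            if np.hypot(*(np.array(d['centre'][:2])-q))<.025: G[n].append(d['centre'])
for n in G: print(n,len(G[n]),np.mean(G[n],0).round(4),np.std(G[n],0).round(4))
E
```

```text
t 20.4 pos [ 0.5308 -0.1802  0.3659] rpy [-3.1409e+00  1.1000e-03  2.9109e+00] F [-0.6 -1.  -0.5] w 0.0002 ff 0.0 j [-0.43  0.12  1.41 -0.    1.61 -1.77]
  turn total 0.01
0.4415,0.291,0.36,2.91 total [ 4.88 10.95  0.15] rows 11 each [0.443 0.996 0.013]
0.4415,0.291,0.228 total [0.  0.  3.3] rows 4 each [0.    0.    0.825]
rack 6 [ 0.6049 -0.1457  0.0304] [0.0012 0.0023 0.0021]
tray_post 6 [ 0.5063 -0.1784  0.1362] [0.0008 0.0013 0.0029]
```

Request:
play_rows(translation=[[0.41, 0.91, 0], [0.41, 0.91, 0], [0.41, 0.91, 0], [0.41, 0.91, 0], [0.41, 0.91, 0], [0.41, 0.91, 0], [0.41, 0.91, 0], [0.41, 0.91, 0]], twist=[[0, 0, 0], [0, 0, 0], [0, 0, 0], [0, 0, 0], [0, 0, 0], [0, 0, 0], [0, 0, 0], [0, 0, 0]], gripper=[0.15, 0.15, 0.15, 0.15, 0.15, 0.15, 0.15, 0.15])

```text
time: 22.1
tool_pos: [0.469, 0.1348, 0.3649]
ee_rot: [3.141, 0.001, 2.911]
wrist_force: [0.5, 1.1, -0.3]
width: 0.0539
finger_force: 0.0
```

Request:
play_rows(translation=[[0.4, 0.91, 0], [0.4, 0.91, 0], [0.4, 0.91, 0], [0.4, 0.91, 0.3], [0, 0, 0.8], [0, 0, 0.3], [0, 0, 0], [0, 0, 0]], twist=[[0, 0, 0], [0, 0, 0], [0, 0, 0], [0, 0, 0], [0, 0, 0], [0, 0, 0], [0, 0, 0], [0, 0, 0]], gripper=[0.15, 0.15, 0.15, 0.15, 0.15, 0.15, 0.15, 0.15])

```text
time: 22.9
tool_pos: [0.4411, 0.2891, 0.3093]
ee_rot: [3.141, 0.0, 2.91]
wrist_force: [0.2, 0.2, 0.7]
width: 0.0541
finger_force: 0.0
```

```bash
python3 plan.py 0.4415,0.291,0.30,2.91 0.4415,0.291,0.228; python3 - <<'E'
from look import *
ims={c:save(c,c[0]+'6') for c in('top','scene')}
print('meter',fitbox(ims,(.451,.112),M,yellow,cams=('scene',)))
def rib(im): 
    g=cv2.cvtColor(im,cv2.COLOR_RGB2GRAY); return (g<rib.t[g.shape] if 0 else g<rib.t).astype(np.uint8)
for c in ('top','scene'):
    g=cv2.cvtColor(ims[c],cv2.COLOR_RGB2GRAY); q=proj([[.604,-.1455,.032],[.604+.035*.0375,-.1455+.0375,.012]],c).round().astype(int); v=[int(g[y,x]) for x,y in q]; print(c,'rib/floor grey',v); rib.t=sum(v)/2
    for k in (-1,0,1):
        print(c,k,fitbox(ims,(.604+.035*.075*k,-.1455+.075*k),(.1,.024,.02),rib,z0=.012,n=40,cams=(c,)))
E
```

```text
t 22.9 pos [0.4411 0.2891 0.3093] rpy [3.1413e+00 4.0000e-04 2.9096e+00] F [0.2 0.2 0.7] w 0.0541 ff 0.0 j [ 0.47  0.08  1.57 -0.    1.49 -0.87]
  turn total -0.0
0.4415,0.291,0.30,2.91 total [0.   0.05 0.23] rows 1 each [0.    0.048 0.233]
0.4415,0.291,0.228 total [0.  0.  1.8] rows 2 each [0.  0.  0.9]
meter (array([0.4525, 0.112 , 0.2343]), np.float64(0.085))
top rib/floor grey [41, 90]
top -1 (array([ 0.5985, -0.2201,  3.1245]), np.float64(0.079))
top 0 (array([ 0.6034, -0.1449, -0.0418]), np.float64(0.082))
top 1 (array([ 0.6065, -0.07  ,  3.0938]), np.float64(0.088))
scene rib/floor grey [48, 107]
scene -1 (array([ 0.6027, -0.2191, -0.041 ]), np.float64(0.055))
scene 0 (array([ 0.6054, -0.1441, -0.0451]), np.float64(0.066))
scene 1 (array([ 0.6088, -0.0691, -0.0305]), np.float64(0.064))
```

Request:
play_rows(translation=[[0, 0.03, 0.5], [0, 0.02, 0.5], [0, 0, 0.5], [0, 0, 0.5], [0, 0, 0.03], [0, 0, 0]], twist=[[0, 0, 0], [0, 0, 0], [0, 0, 0], [0, 0, 0], [0, 0, 0], [0, 0, 0]], gripper=[0.15, 0.15, 0.15, 0.15, 0.15, 0.15])

```text
time: 23.6
tool_pos: [0.4416, 0.2914, 0.2285]
ee_rot: [3.141, 0.001, 2.91]
wrist_force: [-0.2, 0.7, -0.1]
width: 0.054
finger_force: 0.0
```

Request:
play_rows(translation=[[0, 0, 0], [0, 0, 0], [0, 0, 0], [0, 0, 0], [0, 0, 0]], twist=[[0, 0, 0], [0, 0, 0], [0, 0, 0], [0, 0, 0], [0, 0, 0]], gripper=[-1, -1, -1, -1, -1])

```text
time: 24.1
tool_pos: [0.4416, 0.2914, 0.2294]
ee_rot: [-3.142, 0.003, 2.911]
wrist_force: [-0.8, -4.2, 6.0]
width: 0.0426
finger_force: 30.0
```

```bash
python3 plan.py 0.4415,0.291,0.30 0.607,-0.0697,0.30,3.1015 0.607,-0.0697,0.261
```

```text
t 24.1 pos [0.4416 0.2914 0.2294] rpy [-3.1415e+00  2.7000e-03  2.9109e+00] F [-0.8 -4.2  6. ] w 0.0426 ff 30.0 j [ 0.48  0.14  1.67 -0.    1.33 -0.86]
0.4415,0.291,0.30 total [ 0.   -0.01 -1.77] rows 2 each [ 0.001 -0.005 -0.883]
  turn total -1.91
0.607,-0.0697,0.30,3.1015 total [-4.5  -8.84 -0.  ] rows 9 each [-0.5   -0.983 -0.   ]
0.607,-0.0697,0.261 total [0.   0.   0.97] rows 1 each [0.    0.    0.975]
```

Request:
play_rows(translation=[[0, 0, -0.3], [0, 0, -0.6], [0, 0, -0.7], [0, 0, -0.7], [0, 0, -0.6], [0, 0, 0]], twist=[[0, 0, 0], [0, 0, 0], [0, 0, -0.6], [0, 0, -0.7], [0, 0, -0.61], [0, 0, 0]], gripper=[-1, -1, -1, -1, -1, -1])

```text
time: 24.7
tool_pos: [0.4416, 0.2923, 0.3474]
ee_rot: [3.137, 0.006, 3.102]
wrist_force: [1.1, 0.9, -5.0]
width: 0.0428
finger_force: 30.0
```

Request:
play_rows(translation=[[-0.2, -0.4, 0], [-0.4, -0.8, 0], [-0.4, -0.8, 0], [-0.4, -0.8, 0], [-0.4, -0.8, 0], [-0.4, -0.8, 0], [-0.4, -0.8, 0], [-0.4, -0.8, 0]], twist=[[0, 0, 0], [0, 0, 0], [0, 0, 0], [0, 0, 0], [0, 0, 0], [0, 0, 0], [0, 0, 0], [0, 0, 0]], gripper=[-1, -1, -1, -1, -1, -1, -1, -1])

```text
time: 25.5
tool_pos: [0.5514, 0.0459, 0.3407]
ee_rot: [3.141, -0.004, 3.1]
wrist_force: [0.5, 0.3, -5.5]
width: 0.0427
finger_force: 30.0
```

Request:
play_rows(translation=[[-0.4, -0.8, 0], [-0.4, -0.8, 0], [-0.4, -0.8, 0], [-0.2, -0.4, 0], [0, 0, 0], [0, 0, 0]], twist=[[0, 0, 0], [0, 0, 0], [0, 0, 0], [0, 0, 0], [0, 0, 0], [0, 0, 0]], gripper=[-1, -1, -1, -1, -1, -1])

```text
time: 26.1
tool_pos: [0.6027, -0.0665, 0.3417]
ee_rot: [3.139, -0.003, 3.101]
wrist_force: [-0.6, 0.8, -5.2]
width: 0.0424
finger_force: 30.0
```

```bash
python3 plan.py 0.607,-0.0697,0.345,3.1015 0.607,-0.0697,0.265; python3 - <<'E'
from look import *
ims={c:save(c,c[0]+'7') for c in('top','scene')}; p=robot.get_obs()['tool_pos']
im=ims['scene']; q=proj([[p[0],p[1],.14]],'scene')[0].astype(int); print(q)
cv2.imwrite('pics/b7.png',cv2.resize(im[q[1]-60:q[1]+60,q[0]-80:q[0]+80],(640,480),interpolation=cv2.INTER_CUBIC)[...,::-1])
E
```

```text
t 26.1 pos [ 0.6027 -0.0665  0.3417] rpy [ 3.1394 -0.0032  3.1012] F [-0.6  0.8 -5.2] w 0.0424 ff 30.0 j [-0.2   0.23  1.33  0.    1.58 -1.73]
  turn total -0.0
0.607,-0.0697,0.345,3.1015 total [-0.11 -0.08 -0.08] rows 1 each [-0.111 -0.076 -0.081]
0.607,-0.0697,0.265 total [0. 0. 2.] rows 2 each [0. 0. 1.]
[250 206]
```

View pics/b7.png

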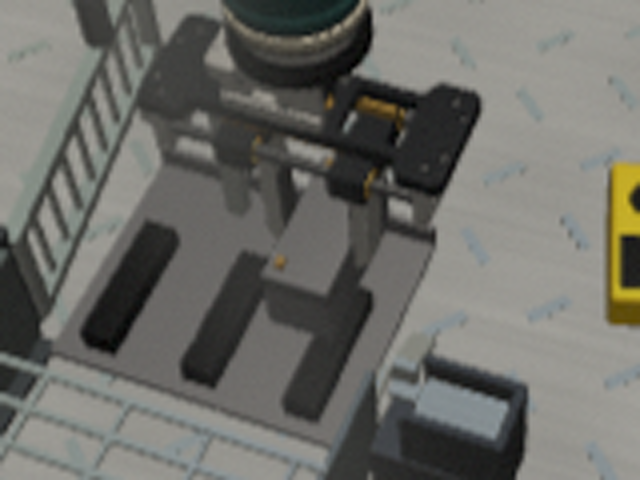

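The crop shows the battery held level over the left rib, near (310,250), and parallel to it. I'll lower it.

Request:
play_rows(translation=[[-0.11, -0.08, 0.3], [0, 0, 0.5], [0, 0, 0.5], [0, 0, 0.4], [0, 0, 0.2], [0, 0, 0], [0, 0, 0]], twist=[[0, 0, 0], [0, 0, 0], [0, 0, 0], [0, 0, 0], [0, 0, 0], [0, 0, 0], [0, 0, 0]], gripper=[-1, -1, -1, -1, -1, -1, -1])

```text
time: 26.9
tool_pos: [0.6075, -0.0701, 0.2679]
ee_rot: [-3.142, 0.001, 3.102]
wrist_force: [-0.7, -0.2, -5.7]
width: 0.0426
finger_force: 30.0
```

```bash
python3 plan.py 0.607,-0.0697,0.261,3.1015
```

```text
t 26.9 pos [ 0.6075 -0.0701  0.2679] rpy [-3.1416e+00  9.0000e-04  3.1023e+00] F [-0.7 -0.2 -5.7] w 0.0426 ff 30.0 j [-0.21  0.28  1.42  0.    1.44 -1.74]
  turn total 0.01
0.607,-0.0697,0.261,3.1015 total [0.01 0.01 0.17] rows 1 each [0.012 0.01  0.173]
```

Request:
play_rows(translation=[[0, 0, 0.08], [0, 0, 0.06], [0, 0, 0.03], [0, 0, 0]], twist=[[0, 0, 0], [0, 0, 0], [0, 0, 0], [0, 0, 0]], gripper=[-1, -1, -1, -1])

```text
time: 27.3
tool_pos: [0.6074, -0.0705, 0.2614]
ee_rot: [-3.142, 0.001, 3.102]
wrist_force: [-0.1, 0.0, -3.7]
width: 0.0428
finger_force: 30.0
```

```bash
python3 plan.py 0.607,-0.0697,0.261,3.1015
```

```text
t 27.3 pos [ 0.6074 -0.0705  0.2614] rpy [-3.1415e+00  1.3000e-03  3.1018e+00] F [-0.1  0.  -3.7] w 0.0428 ff 30.0 j [-0.21  0.29  1.42  0.    1.43 -1.74]
  turn total 0.0
0.607,-0.0697,0.261,3.1015 total [0.01 0.02 0.01] rows 1 each [0.01  0.019 0.011]
```

Request:
play_rows(translation=[[0, 0, 0.03], [0, 0, 0], [0, 0, 0], [0, 0, 0], [0, 0, 0], [0, 0, -0.4], [0, 0, -0.8], [0, 0, -0.8]], twist=[[0, 0, 0], [0, 0, 0], [0, 0, 0], [0, 0, 0], [0, 0, 0], [0, 0, 0], [0, 0, 0], [0, 0, 0]], gripper=[-1, 0.2, 0.2, 0.2, 0.2, 0.2, 0.2, 0.2])

```text
time: 28.1
tool_pos: [0.607, -0.0704, 0.3393]
ee_rot: [3.141, -0.002, 3.102]
wrist_force: [0.5, -0.3, -0.1]
width: 0.0564
finger_force: 0.0
```

Request:
play_rows(translation=[[0, 0, -0.5], [0, 0, 0], [0, 0, 0], [0, 0, 0], [0, 0, 0]], twist=[[0, 0, 0], [0, 0, -0.95], [0, 0, -0.95], [0, 0, -0.95], [0, 0, -0.95]], gripper=[0.2, 0.2, 0.4, 0.4, 0.4])

```text
time: 28.6
tool_pos: [0.6072, -0.0704, 0.3595]
ee_rot: [3.142, 0.0, -2.797]
wrist_force: [0.0, 0.7, 1.0]
width: 0.0655
finger_force: 0.0
```

```bash
python3 plan.py 0.590,0.3843,0.36,3.48 0.590,0.3843,0.215
```

```text
t 28.6 pos [ 0.6072 -0.0704  0.3595] rpy [ 3.1416e+00  1.0000e-04 -2.7975e+00] F [0.  0.7 1. ] w 0.0655 ff 0.0 j [-0.21  0.24  1.29  0.    1.62 -2.12]
  turn total 0.06
0.590,0.3843,0.36,3.48 total [-3.370e+00  1.087e+01 -1.000e-02] rows 11 each [-0.306  0.988 -0.001]
0.590,0.3843,0.215 total [-0.    0.    3.62] rows 4 each [-0.     0.     0.906]
```

Request:
play_rows(translation=[[-0.28, 0.9, 0], [-0.28, 0.9, 0], [-0.28, 0.9, 0], [-0.28, 0.9, 0], [-0.28, 0.9, 0], [-0.28, 0.9, 0], [-0.28, 0.9, 0], [-0.28, 0.9, 0]], twist=[[0, 0, 0], [0, 0, 0], [0, 0, 0], [0, 0, 0], [0, 0, 0], [0, 0, 0], [0, 0, 0], [0, 0, 0]], gripper=[0.4, 0.4, 0.4, 0.4, 0.4, 0.4, 0.4, 0.4])

```text
time: 29.4
tool_pos: [0.5954, 0.2325, 0.3595]
ee_rot: [-3.142, 0.0, -2.801]
wrist_force: [-0.3, -0.7, 0.2]
width: 0.0656
finger_force: 0.0
```

Request:
play_rows(translation=[[-0.28, 0.9, 0], [-0.28, 0.9, 0], [-0.28, 0.9, 0], [-0.28, 0.9, 0], [0, 0, 0.6], [0, 0, 0.6], [0, 0, 0], [0, 0, 0]], twist=[[0, 0, 0], [0, 0, 0], [0, 0, 0], [0, 0, 0], [0, 0, 0], [0, 0, 0], [0, 0, 0], [0, 0, 0]], gripper=[0.4, 0.4, 0.4, 0.4, 0.4, 0.4, 0.4, 0.4])

```text
time: 30.2
tool_pos: [0.5898, 0.3816, 0.311]
ee_rot: [-3.141, -0.001, -2.802]
wrist_force: [-0.8, 0.3, 0.1]
width: 0.066
finger_force: 0.0
```

```bash
python3 plan.py 0.590,0.3843,0.31,3.48 0.590,0.3843,0.215; python3 - <<'E'
from look import *
ims={c:save(c,c[0]+'8') for c in('top','scene')}
print('meter',fitbox(ims,(.451,.112),M,yellow,cams=('scene',)))
a=ims['top'][110:230,260:420]; b=ims['scene'][185:305,130:290]
cv2.imwrite('pics/c8.png',cv2.resize(np.hstack([a,b]),(800,300),interpolation=cv2.INTER_CUBIC)[...,::-1])
for c in('top','scene'):
    print(c,[(np.round(d['centre'],4),round(d['score'],2)) for d in robot.spot_point('battery0',c)])
    q=proj([[.607,-.07,.084]],c)[0].astype(int); g=cv2.cvtColor(ims[c],cv2.COLOR_RGB2GRAY); print(g[q[1]-24:q[1]+25:4,q[0]-24:q[0]+25:4])
E
```

```text
t 30.2 pos [0.5898 0.3816 0.311 ] rpy [-3.1414e+00 -1.5000e-03 -2.8015e+00] F [-0.8  0.3  0.1] w 0.066 ff 0.0 j [ 0.49  0.46  1.1   0.    1.59 -1.42]
  turn total 0.02
0.590,0.3843,0.31,3.48 total [-0.03  0.06  0.02] rows 1 each [-0.028  0.063  0.025]
0.590,0.3843,0.215 total [-0.    0.    2.38] rows 3 each [-0.     0.     0.792]
meter (array([0.452 , 0.1119, 0.2346]), np.float64(0.082))
top [(array([0.588 , 0.3866, 0.003 ]), 0.66), (array([ 0.6066, -0.0692,  0.0271]), 0.6), (array([0.7012, 0.1473, 0.0011]), 0.32)]
[[105 106  73  93 121 120 121 122 121 121 119 118 116]
 [ 63  76  73  97 121 123 123 122 122 123 122 116 120]
 [ 63  73  89  91  90  84  85  89  93  98  99  99 102]
 [111 100 111 100  83  91  91  91  87  91  91  89  45]
 [115 117 108 104  82  92  92  91  90  91  91  88  41]
 [114 114 107 106  77  93  93  92  90  92  92  85  45]
 [115 119 107 103  77  93  92  94  89  94  94  83  42]
 [119 114 122  97  75  93  95  93  96  93  92  81  43]
 [123 123 122 100  73  94  94  94  91  92  91  82  42]
 [124 125 123 101  76  94  94  93  85  92  94  82  44]
 [124 124 122  97  78  95  95
[... 247 characters left out ...]
03  81  57  58  86 130 145 148 146 142]
 [102  97 104 104 105 105 102  85  51  45  79 117 144]
 [103 103 104 106 105 104  97 106 104 104  89  52  43]
 [103  92 104 103 105 104  94 101 106 105 104 106 107]
 [102  55  56  89 106  95 104 103 103 109 101 106 106]
 [ 65  55  55  90 105 104 102 104 107  55 100 107  88]
 [ 50  51  45 104  97 103 105 106 107  46  99 106 142]
 [ 47  50 100 105 105 104 106 108  57  43 107  81 143]
 [ 44  43 103  97 106 108 108 108  44  93 106 139 144]
 [ 44  99 104 106 106 109 108  67  47 106 100 139 128]
 [ 37 105 103  54  77 107 108  50  87 108 138 137 113]
 [101 105 105  57  59  57  54  53 108  89 116  70  77]
 [105 104 106  92  57  58  57  76 107  49 134 125 124]]
```

View pics/c8.png

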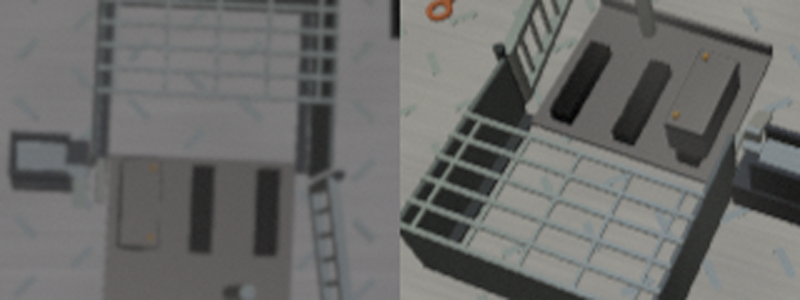

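The crop shows battery A standing lengthwise on the left rib, with the other two ribs free. Next is battery B.

Request:
play_rows(translation=[[-0.02, 0.05, 0.5], [0, 0, 0.6], [0, 0, 0.6], [0, 0, 0.5], [0, 0, 0.2], [0, 0, 0]], twist=[[0, 0, 0], [0, 0, 0], [0, 0, 0], [0, 0, 0], [0, 0, 0], [0, 0, 0]], gripper=[0.4, 0.4, 0.4, 0.4, 0.4, 0.4])

```text
time: 31.0
tool_pos: [0.5898, 0.3836, 0.2148]
ee_rot: [-3.141, -0.002, -2.802]
wrist_force: [-0.0, -0.1, 1.3]
width: 0.0661
finger_force: 0.0
```

Request:
play_rows(translation=[[0, 0, 0], [0, 0, 0], [0, 0, 0], [0, 0, 0], [0, 0, 0], [0, 0, 0]], twist=[[0, 0, 0], [0, 0, 0], [0, 0, 0], [0, 0, 0], [0, 0, 0], [0, 0, 0]], gripper=[-1, -1, -1, -1, -1, -1])

```text
time: 31.6
tool_pos: [0.5902, 0.384, 0.2171]
ee_rot: [3.141, 0.003, -2.801]
wrist_force: [0.8, -0.5, 5.7]
width: 0.0433
finger_force: 30.0
```

```bash
python3 plan.py 0.590,0.3843,0.345 0.601,-0.2197,0.345,3.1015
```

```text
t 31.6 pos [0.5902 0.384  0.2171] rpy [ 3.1411e+00  2.7000e-03 -2.8013e+00] F [ 0.8 -0.5  5.7] w 0.0433 ff 30.0 j [ 0.5   0.52  1.2   0.    1.42 -1.41]
0.590,0.3843,0.345 total [ 0.    0.01 -3.2 ] rows 4 each [ 0.001  0.002 -0.799]
  turn total 3.8
0.601,-0.2197,0.345,3.1015 total [ -0.88 -15.08  -0.  ] rows 16 each [-0.055 -0.942 -0.   ]
```

Request:
play_rows(translation=[[0, 0, -0.3], [0, 0, -0.6], [0, 0, -0.7], [0, 0, -0.7], [0, 0, -0.6], [0, 0, -0.4], [0, 0, 0]], twist=[[0, 0, 0], [0, 0, 0], [0, 0, 0.8], [0, 0, 0.8], [0, 0, 0.8], [0, 0, 0.8], [0, 0, 0.6]], gripper=[-1, -1, -1, -1, -1, -1, -1])

```text
time: 32.3
tool_pos: [0.59, 0.3839, 0.3504]
ee_rot: [3.14, 0.003, 3.099]
wrist_force: [0.5, 0.3, -3.0]
width: 0.0426
finger_force: 30.0
```

Request:
play_rows(translation=[[-0.03, -0.5, 0], [-0.05, -0.85, 0], [-0.05, -0.85, 0], [-0.05, -0.85, 0], [-0.05, -0.85, 0], [-0.05, -0.85, 0], [-0.05, -0.85, 0], [-0.05, -0.85, 0]], twist=[[0, 0, 0], [0, 0, 0], [0, 0, 0], [0, 0, 0], [0, 0, 0], [0, 0, 0], [0, 0, 0], [0, 0, 0]], gripper=[-1, -1, -1, -1, -1, -1, -1, -1])

```text
time: 33.1
tool_pos: [0.5942, 0.124, 0.346]
ee_rot: [-3.141, -0.003, 3.102]
wrist_force: [0.6, -0.5, -4.2]
width: 0.0429
finger_force: 30.0
```

Request:
play_rows(translation=[[-0.05, -0.85, 0], [-0.05, -0.85, 0], [-0.05, -0.85, 0], [-0.05, -0.85, 0], [-0.05, -0.85, 0], [-0.05, -0.85, 0], [-0.05, -0.85, 0], [-0.05, -0.85, 0]], twist=[[0, 0, 0], [0, 0, 0], [0, 0, 0], [0, 0, 0], [0, 0, 0], [0, 0, 0], [0, 0, 0], [0, 0, 0]], gripper=[-1, -1, -1, -1, -1, -1, -1, -1])

```text
time: 33.9
tool_pos: [0.5994, -0.1483, 0.346]
ee_rot: [3.14, -0.003, 3.102]
wrist_force: [0.6, -1.0, -4.0]
width: 0.0429
finger_force: 30.0
```

Request:
play_rows(translation=[[-0.05, -0.85, 0], [-0.05, -0.6, 0], [-0.03, -0.3, 0], [0, 0, 0], [0, 0, 0]], twist=[[0, 0, 0], [0, 0, 0], [0, 0, 0], [0, 0, 0], [0, 0, 0]], gripper=[-1, -1, -1, -1, -1])

```text
time: 34.4
tool_pos: [0.6023, -0.2163, 0.3467]
ee_rot: [3.14, -0.001, 3.102]
wrist_force: [-0.1, 0.7, -3.9]
width: 0.0427
finger_force: 30.0
```

```bash
python3 plan.py 0.601,-0.2197,0.30,3.1015 0.601,-0.2197,0.25; python3 - <<'E'
from look import *
ims={c:save(c,c[0]+'9') for c in('top','scene')}; im=ims['scene']
cv2.imwrite('pics/b9.png',cv2.resize(im[130:250,120:280],(640,480),interpolation=cv2.INTER_CUBIC)[...,::-1])
print('meter',fitbox(ims,(.451,.112),M,yellow,cams=('scene',)))
E
```

```text
t 34.4 pos [ 0.6023 -0.2163  0.3467] rpy [ 3.1398e+00 -1.4000e-03  3.1022e+00] F [-0.1  0.7 -3.9] w 0.0427 ff 30.0 j [-0.43  0.3   1.23  0.    1.61 -1.97]
  turn total 0.01
0.601,-0.2197,0.30,3.1015 total [ 0.03 -0.09  1.17] rows 2 each [ 0.015 -0.043  0.584]
0.601,-0.2197,0.25 total [0.   0.   1.25] rows 2 each [0.    0.    0.625]
meter (array([0.4527, 0.1125, 0.2248]), np.float64(0.086))
```

View pics/b9.png

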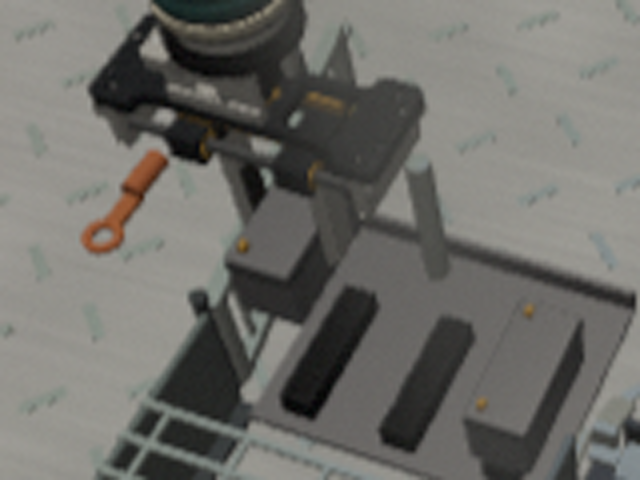

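The crop shows battery B held level above the right rib and the middle rib free. I'll lower it.

Request:
play_rows(translation=[[0.03, -0.08, 0.4], [0, 0, 0.6], [0, 0, 0.6], [0, 0, 0.5], [0, 0, 0.2], [0, 0, 0], [0, 0, 0]], twist=[[0, 0, 0], [0, 0, 0], [0, 0, 0], [0, 0, 0], [0, 0, 0], [0, 0, 0], [0, 0, 0]], gripper=[-1, -1, -1, -1, -1, -1, -1])

```text
time: 35.2
tool_pos: [0.6015, -0.2199, 0.2567]
ee_rot: [-3.141, 0.002, 3.103]
wrist_force: [0.9, -0.3, -4.3]
width: 0.0429
finger_force: 30.0
```

```bash
python3 plan.py 0.601,-0.2197,0.25,3.1015
```

```text
t 35.2 pos [ 0.6015 -0.2199  0.2567] rpy [-3.1410e+00  1.7000e-03  3.1026e+00] F [ 0.9 -0.3 -4.3] w 0.0429 ff 30.0 j [-0.44  0.35  1.35  0.    1.44 -1.97]
  turn total 0.01
0.601,-0.2197,0.25,3.1015 total [0.01 0.   0.17] rows 1 each [0.012 0.003 0.167]
```

Request:
play_rows(translation=[[0, 0, 0.08], [0, 0, 0.06], [0, 0, 0.03], [0, 0, 0]], twist=[[0, 0, 0], [0, 0, 0], [0, 0, 0], [0, 0, 0]], gripper=[-1, -1, -1, -1])

```text
time: 35.6
tool_pos: [0.6011, -0.2204, 0.2492]
ee_rot: [-3.141, 0.001, 3.102]
wrist_force: [-0.6, 1.0, -3.2]
width: 0.0431
finger_force: 30.0
```

Request:
play_rows(translation=[[0, 0, 0.03], [0, 0, 0]], twist=[[0, 0, 0], [0, 0, 0]], gripper=[-1, -1])

```text
time: 35.8
tool_pos: [0.6014, -0.2204, 0.249]
ee_rot: [-3.141, 0.002, 3.102]
wrist_force: [-0.7, 1.1, 2.6]
width: 0.0426
finger_force: 30.0
```

Request:
play_rows(translation=[[0, 0, 0], [0, 0, 0], [0, 0, 0], [0, 0, 0], [0, 0, -0.4], [0, 0, -0.8], [0, 0, -0.8], [0, 0, -0.78]], twist=[[0, 0, 0], [0, 0, 0], [0, 0, 0], [0, 0, 0], [0, 0, 0], [0, 0, 0], [0, 0, 0], [0, 0, 0]], gripper=[0.2, 0.2, 0.2, 0.2, 0.2, 0.2, 0.2, 0.2])

```text
time: 36.6
tool_pos: [0.6009, -0.2203, 0.3613]
ee_rot: [-3.141, 0.001, 3.102]
wrist_force: [0.6, -0.4, -0.6]
width: 0.0562
finger_force: 0.0
```

Request:
play_rows(translation=[[0.8, 0.24, 0], [0.83, 0.24, 0], [0.83, 0.24, 0], [0.83, 0.24, 0], [0, 0, 0], [0, 0, 0]], twist=[[0, 0, 0], [0, 0, 0], [0, 0, 0], [0, 0, 0], [0, 0, 0], [0, 0, 0]], gripper=[-1, -1, -1, -1, -1, -1])

```text
time: 37.2
tool_pos: [0.4708, -0.1766, 0.3602]
ee_rot: [-3.14, 0.003, 3.102]
wrist_force: [0.4, -0.0, 0.2]
width: 0.0121
finger_force: 0.0
```

```bash
python3 plan.py 0.471,-0.1775,0.36,3.1015 0.471,-0.1775,0.311 0.66,-0.184,0.311; python3 - <<'E'
from look import *
ims={c:save(c,c[0]+'a') for c in('top','scene')}; im=ims['scene'].copy()
# overlay wanted battery boxes on their ribs
def ov(c,o,n,s):
    a=cv2.resize(ims[c][o[1]:o[1]+n[1],o[0]:o[0]+n[0]],None,fx=s,fy=s,interpolation=cv2.INTER_CUBIC)
    for x,y in((.607,-.0697),(.601,-.2197)):
        P=(proj(box(x,y,-.04,*B,z0=.032),c)-o+.5)*s
        for i in range(8):
            for j in range(i):
                if bin(i^j).count('1')==1: cv2.line(a,tuple(int(v) for v in P[i]),tuple(int(v) for v in P[j]),(255,255,0),1)
    return a
a=ov('top',np.array([280,150]),(130,75),6); b=ov('scene',np.array([150,160]),(150,90),5)
cv2.imwrite('pics/va.png',a[...,::-1][:, :780]); cv2.imwrite('pics/vb.png',b[...,::-1])
for c in('top','scene'): print(c,[(np.round(d['centre'],4),round(d['score'],2)) for n in('battery0','gate_post','tray_post') for d in robot.spot_point(n,c)])
E
```

```text
t 37.2 pos [ 0.4708 -0.1766  0.3602] rpy [-3.1404e+00  2.9000e-03  3.1017e+00] F [ 0.4 -0.   0.2] w 0.0121 ff 0.0 j [-0.47 -0.01  1.56  0.    1.59 -2.  ]
  turn total 0.0
0.471,-0.1775,0.36,3.1015 total [-0.01 -0.02  0.01] rows 1 each [-0.005 -0.023  0.006]
0.471,-0.1775,0.311 total [0.   0.   1.22] rows 2 each [0.    0.    0.612]
0.66,-0.184,0.311 total [-4.73  0.03 -0.  ] rows 5 each [-0.946  0.005 -0.   ]
top [(array([ 0.6099, -0.0719,  0.0268]), 0.81), (array([ 0.6007, -0.2207,  0.0354]), 0.61), (array([ 0.508 , -0.18  ,  0.1355]), 0.62)]
scene [(array([ 0.6076, -0.0755,  0.0333]), 0.88), (array([ 0.6019, -0.2215,  0.0318]), 0.72), (array([ 6.466e-01, -1.449e-01, -3.000e-04]), 0.65), (array([ 0.4581, -0.2979,  0.1464]), 0.8), (array([0.6666, 0.2557, 0.0018]), 0.61), (array([ 0.5089, -0.1791,  0.1336]), 0.65)]
```

View pics/vb.png

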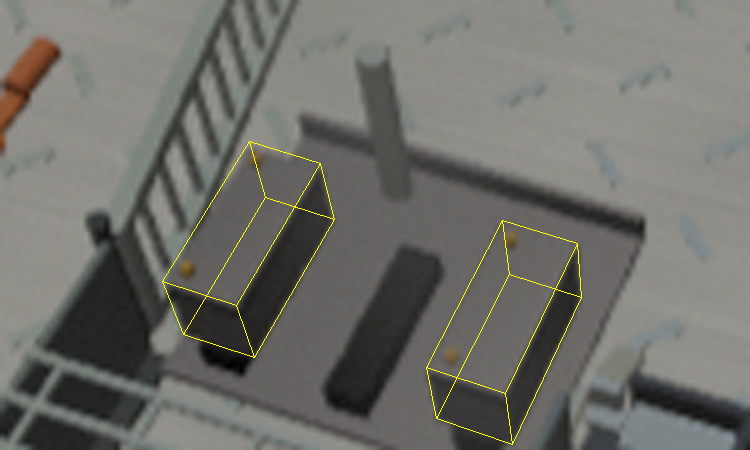

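View pics/va.png

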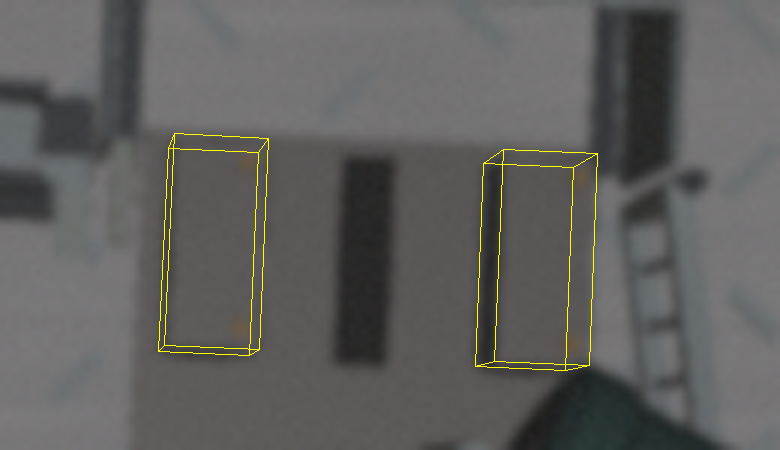

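Both overlays match the wanted boxes to about 1–2 mm, so both batteries are centred on the outer ribs, and the gate is well clear. I'll push the tray home gently.

Request:
play_rows(translation=[[0, -0.05, 0.6], [0, 0, 0.6], [0, 0, 0], [-0.3, 0, 0], [-0.15, 0, 0], [-0.15, 0, 0]], twist=[[0, 0, 0], [0, 0, 0], [0, 0, 0], [0, 0, 0], [0, 0, 0], [0, 0, 0]], gripper=[-1, -1, -1, -1, -1, -1])

```text
time: 38.2
tool_pos: [0.496, -0.1799, 0.3121]
ee_rot: [-3.141, 0.001, 3.102]
wrist_force: [-1.4, -0.2, 0.9]
width: 0.0004
finger_force: 0.7
```

Request:
play_rows(translation=[[-0.2, 0, 0], [-0.3, 0, 0], [-0.35, 0, 0], [-0.35, 0, 0], [-0.35, 0, 0], [-0.35, 0, 0], [-0.3, 0, 0], [-0.3, 0, 0]], twist=[[0, 0, 0], [0, 0, 0], [0, 0, 0], [0, 0, 0], [0, 0, 0], [0, 0, 0], [0, 0, 0], [0, 0, 0]], gripper=[-1, -1, -1, -1, -1, -1, -1, -1])

```text
time: 39.0
tool_pos: [0.5962, -0.1836, 0.3108]
ee_rot: [-3.142, 0.0, 3.102]
wrist_force: [-2.1, 0.8, 0.4]
width: 0.0004
finger_force: 0.8
```

Request:
play_rows(translation=[[-0.3, 0, 0], [-0.3, 0, 0], [-0.25, 0, 0], [-0.2, 0, 0], [-0.15, 0, 0], [-0.1, 0, 0], [-0.1, 0, 0], [0, 0, 0]], twist=[[0, 0, 0], [0, 0, 0], [0, 0, 0], [0, 0, 0], [0, 0, 0], [0, 0, 0], [0, 0, 0], [0, 0, 0]], gripper=[-1, -1, -1, -1, -1, -1, -1, -1])

```text
time: 39.8
tool_pos: [0.6513, -0.1859, 0.3105]
ee_rot: [3.141, 0.001, 3.102]
wrist_force: [0.2, 0.1, 0.6]
width: 0.0007
finger_force: 0.0
```

```bash
python3 plan.py 0.658,-0.184,0.311; python3 - <<'E'
from look import *
for c in('top','scene'):
    robot.snapshot(c); print(c,[(np.round(d['centre'],4),round(d['score'],2)) for n in('tray_post','battery0') for d in robot.spot_point(n,c)])
E
```

```text
t 39.8 pos [ 0.6513 -0.1859  0.3105] rpy [3.1415e+00 7.0000e-04 3.1019e+00] F [0.2 0.1 0.6] w 0.0007 ff 0.0 j [-0.36  0.4   1.18  0.    1.56 -1.89]
0.658,-0.184,0.311 total [-0.17  0.05 -0.01] rows 1 each [-0.167  0.053 -0.012]
top [(array([ 0.6686, -0.1831,  0.1392]), 0.88), (array([ 0.771 , -0.0775,  0.0273]), 0.81), (array([ 0.5503, -0.4346, -0.0039]), 0.21)]
scene [(array([ 0.6706, -0.1854,  0.1345]), 0.8), (array([ 0.6354, -0.2772, -0.0007]), 0.39), (array([0.3649, 0.2469, 0.0014]), 0.72), (array([ 0.7644, -0.2282,  0.0296]), 0.65)]
```

Request:
play_rows(translation=[[-0.1, 0, 0], [-0.06, 0, 0], [-0.05, 0, 0], [0, 0, 0], [0, 0, 0]], twist=[[0, 0, 0], [0, 0, 0], [0, 0, 0], [0, 0, 0], [0, 0, 0]], gripper=[-1, -1, -1, -1, -1])

```text
time: 40.6
tool_pos: [0.6594, -0.1862, 0.3107]
ee_rot: [3.142, 0.0, 3.102]
wrist_force: [-0.9, 0.3, 0.8]
width: 0.0006
finger_force: 0.4
```

Request:
play_rows(translation=[[-0.05, 0, 0], [0, 0, 0]], twist=[[0, 0, 0], [0, 0, 0]], gripper=[-1, -1])

```text
time: 40.8
tool_pos: [0.6604, -0.1863, 0.3107]
ee_rot: [3.141, -0.004, 3.102]
wrist_force: [-5.6, 1.1, 2.7]
width: 0.0004
finger_force: 3.0
```

Request:
play_rows(translation=[[-0.05, 0, 0], [0, 0, 0]], twist=[[0, 0, 0], [0, 0, 0]], gripper=[-1, -1])

```text
time: 41.0
tool_pos: [0.6614, -0.1864, 0.3107]
ee_rot: [3.141, -0.009, 3.101]
wrist_force: [-9.7, 1.1, 4.9]
width: 0.0002
finger_force: 5.4
```

The tray is at its stop. I'll back off, lift, and go round to the outside of the gate post.

```bash
python3 plan.py 0.655,-0.186,0.311 0.655,-0.186,0.37 0.466,-0.3325,0.37,3.1015 0.466,-0.3325,0.315; python3 arc.py 1.89 0.25 16 3.1015 0.18
```

```text
t 41.0 pos [ 0.6614 -0.1864  0.3107] rpy [ 3.1409 -0.0088  3.1013] F [-9.7  1.1  4.9] w 0.0002 ff 5.4 j [-0.36  0.43  1.14 -0.    1.58 -1.89]
0.655,-0.186,0.311 total [ 0.16  0.   -0.01] rows 1 each [ 0.16   0.004 -0.008]
0.655,-0.186,0.37 total [ 0.    0.   -1.48] rows 2 each [ 0.     0.    -0.737]
  turn total -0.0
0.466,-0.3325,0.37,3.1015 total [ 4.57 -3.85 -0.  ] rows 5 each [ 0.915 -0.77  -0.   ]
0.466,-0.3325,0.315 total [0.   0.   1.37] rows 2 each [0.    0.    0.687]
start [ 0.4661 -0.3325] end [ 0.5925 -0.1016]
[[np.float64(0.14), np.float64(0.44), 0], [np.float64(0.09), np.float64(0.45), 0], [np.float64(0.05), np.float64(0.46), 0], [np.float64(0.0), np.float64(0.46), 0], [np.float64(-0.05), np.float64(0.46), 0], [np.float64(-0.09), np.float64(0.45), 0], [np.float64(-0.14), np.float64(0.44), 0], [np.float64(-0.18), np.float64(0.42), 0], [np.float64(-0.23), np.float64(0.4), 0], [np.float64(-0.27), np.float64(0.38), 0], [np.float64(-0.3), np.float64(0.35), 0], [np.float64(-0.34), np.float64(0.31), 0], [np.float64(-0.37), np.float64(0.28), 0], [np.float64(-0.39), np.float64(0.24), 0], [np.float64(-0.42), np.float64(0.2), 0], [np.float64(-0.43), np.float64(0.15), 0]]
```

Request:
play_rows(translation=[[0.3, 0, 0], [0, 0, -0.75], [0, 0, -0.75], [0.9, -0.77, 0], [0.9, -0.77, 0], [0.9, -0.77, 0], [0.9, -0.77, 0], [0.9, -0.77, 0]], twist=[[0, 0, 0], [0, 0, 0], [0, 0, 0], [0, 0, 0], [0, 0, 0], [0, 0, 0], [0, 0, 0], [0, 0, 0]], gripper=[-1, -1, -1, -1, -1, -1, -1, -1])

```text
time: 41.8
tool_pos: [0.464, -0.3334, 0.3708]
ee_rot: [-3.141, 0.002, 3.102]
wrist_force: [0.4, -0.2, -0.6]
width: 0.0006
finger_force: 0.0
```

Request:
play_rows(translation=[[0, 0, 0], [0, 0, 0]], twist=[[0, 0, 0], [0, 0, 0]], gripper=[-1, -1])

```text
time: 42.0
tool_pos: [0.4648, -0.3333, 0.3709]
ee_rot: [-3.142, 0.002, 3.1]
wrist_force: [0.0, -0.1, -0.4]
width: 0.0005
finger_force: 0.0
```

```bash
python3 plan.py  0.466,-0.3325,0.37,3.1015 0.466,-0.3325,0.315; python3 - <<'E'
from look import *
ims={}
for c in('top','scene'):
    ims[c]=save(c,c[0]+'c'); print(c,[(np.round(d['centre'],4),round(d['score'],2)) for n in('tray_post','gate_post','battery0','rack') for d in robot.spot_point(n,c)])
print('meter',fitbox(ims,(.451,.112),M,yellow,cams=('scene',)))
E
```

```text
t 42.0 pos [ 0.4648 -0.3333  0.3709] rpy [-3.1415e+00  1.7000e-03  3.0995e+00] F [ 0.  -0.1 -0.4] w 0.0005 ff 0.0 j [-0.72  0.14  1.37  0.    1.62 -2.25]
  turn total -0.02
0.466,-0.3325,0.37,3.1015 total [-0.03  0.02  0.02] rows 1 each [-0.03   0.021  0.023]
0.466,-0.3325,0.315 total [0.   0.   1.37] rows 2 each [0.    0.    0.687]
top [(array([ 0.6748, -0.1852,  0.1383]), 0.87), (array([ 0.4578, -0.2961,  0.15  ]), 0.62), (array([ 0.7676, -0.2238,  0.0346]), 0.88), (array([ 0.7759, -0.0766,  0.027 ]), 0.72), (array([ 0.7738, -0.1521,  0.0294]), 0.94)]
scene [(array([ 0.677 , -0.1873,  0.1363]), 0.69), (array([ 0.4578, -0.2975,  0.1534]), 0.81), (array([ 0.7716, -0.2288,  0.0312]), 0.43), (array([ 0.77  , -0.2318,  0.0311]), 0.93), (array([ 0.777 , -0.0817,  0.0362]), 0.64), (array([ 0.7753, -0.1521,  0.0326]), 0.57)]
meter (array([0.4732, 0.0633, 3.3896]), np.float64(0.087))
```

The batteries and tray are home, but the meter has been knocked to about (0.473,0.063). It is still clear of the swing, but I'll put it back further left before shutting the gate.

```bash
python3 - <<'E'
from look import *
ims={c:save(c,c[0]+'d') for c in('top','scene')}
for cams in(('top',),('scene',)): print(cams,fitbox(ims,(.473,.063),M,yellow,cams=cams))
for c in ims: print([(np.round(d['centre'],4),round(d['score'],2)) for d in robot.spot_point('meter',c)])
E
python3 plan.py 0.473,0.063,0.36,3.39 0.473,0.063,0.212
```

```text
('top',) (array([0.472 , 0.0623, 3.3914]), np.float64(0.122))
('scene',) (array([0.4735, 0.0628, 0.2462]), np.float64(0.087))
[(array([ 0.4749,  0.0654, -0.0021]), 0.58)]
[(array([ 0.4725,  0.0611, -0.002 ]), 0.57)]
t 42.7 pos [ 0.4653 -0.3325  0.3706] rpy [3.1415e+00 1.0000e-04 3.1020e+00] F [-0.1  0.9 -0.2] w 0.0001 ff 0.0 j [-0.72  0.14  1.37  0.    1.62 -2.25]
  turn total -2.88
0.473,0.063,0.36,3.39 total [-2.62  9.54  0.27] rows 10 each [-0.262  0.954  0.027]
0.473,0.063,0.212 total [-0.   0.   3.7] rows 4 each [-0.     0.     0.925]
```

Request:
play_rows(translation=[[0.02, 0.9, 0], [0.02, 0.9, 0], [0.02, 0.9, 0], [0.02, 0.9, 0], [0.02, 0.9, 0], [0.02, 0.9, 0], [0.02, 0.9, 0], [0.02, 0.9, 0]], twist=[[0, 0, 0], [0, 0, 0], [0, 0, 0], [0, 0, 0], [0, 0, 0], [0, 0, 0], [0, 0, 0], [0, 0, 0]], gripper=[0.7, 0.7, 0.7, 0.7, 0.7, 0.7, 0.7, 0.7])

```text
time: 43.5
tool_pos: [0.47, -0.0432, 0.3709]
ee_rot: [3.142, 0.001, 3.101]
wrist_force: [0.5, -0.5, 0.7]
width: 0.0609
finger_force: 0.0
```

Request:
play_rows(translation=[[0.02, 0.9, 0], [0.02, 0.9, 0], [0.02, 0.9, 0], [0, 0, 0.7], [0, 0, 0.7], [0, 0, 0.7], [0, 0, 0], [0, 0, 0]], twist=[[0, 0, 0], [0, 0, 0], [0, 0, 0], [0, 0, -0.96], [0, 0, -0.96], [0, 0, -0.96], [0, 0, 0], [0, 0, 0]], gripper=[0.7, 0.7, 0.7, 0.7, 0.7, 0.7, 0.7, 0.7])

```text
time: 44.3
tool_pos: [0.4722, 0.0634, 0.2869]
ee_rot: [3.141, -0.0, -2.895]
wrist_force: [0.5, 0.0, -0.7]
width: 0.0795
finger_force: 0.0
```

```bash
python3 plan.py 0.473,0.063,0.28,3.39 0.473,0.063,0.212
```

```text
t 44.3 pos [0.4722 0.0634 0.2869] rpy [ 3.1414e+00 -5.0000e-04 -2.8955e+00] F [ 0.5  0.  -0.7] w 0.0795 ff 0.0 j [ 0.01 -0.02  1.72  0.    1.44 -1.8 ]
  turn total -0.02
0.473,0.063,0.28,3.39 total [-0.02 -0.01  0.17] rows 1 each [-0.016 -0.015  0.173]
0.473,0.063,0.212 total [-0.   0.   1.7] rows 2 each [-0.    0.    0.85]
```

Request:
play_rows(translation=[[0, 0, 0.6], [0, 0, 0.7], [0, 0, 0.5], [0, 0, 0.07], [0, 0, 0], [0, 0, 0], [0, 0, 0], [0, 0, 0]], twist=[[0, 0, 0], [0, 0, 0], [0, 0, 0], [0, 0, 0], [0, 0, 0], [0, 0, 0], [0, 0, 0], [0, 0, 0]], gripper=[0.7, 0.7, 0.7, 0.7, -1, -1, -1, -1])

```text
time: 45.1
tool_pos: [0.473, 0.0633, 0.2136]
ee_rot: [-3.14, 0.003, -2.893]
wrist_force: [0.5, -1.7, 3.7]
width: 0.0548
finger_force: 30.0
```

Request:
play_rows(translation=[[0, 0, 0], [0, 0, 0], [0, 0, 0], [0, 0, -0.4], [0, 0, -0.4], [0.05, 0, 0]], twist=[[0, 0, 0], [0, 0, 0], [0, 0, 0], [0, 0, 0], [0, 0, 0], [0, 0, 0]], gripper=[-1, -1, -1, -1, -1, -1])

```text
time: 45.7
tool_pos: [0.4709, 0.0631, 0.2453]
ee_rot: [-3.141, 0.003, -2.893]
wrist_force: [0.3, 0.3, -2.5]
width: 0.0546
finger_force: 29.9
```

```bash
python3 plan.py 0.445,0.125,0.244,3.39 0.445,0.125,0.212
```

```text
t 45.7 pos [0.4709 0.0631 0.2453] rpy [-3.1414  0.0034 -2.8935] F [ 0.3  0.3 -2.5] w 0.0546 ff 29.9 j [ 0.01  0.01  1.78  0.    1.35 -1.81]
  turn total -0.0
0.445,0.125,0.244,3.39 total [0.25 1.66 0.03] rows 2 each [0.123 0.83  0.016]
0.445,0.125,0.212 total [-0.   0.   0.8] rows 1 each [-0.   0.   0.8]
```

Request:
play_rows(translation=[[0.12, 0.55, 0], [0.13, 0.6, 0], [0, 0.5, 0], [0, 0, 0.4], [0, 0, 0.3], [0, 0, 0.1], [0, 0, 0]], twist=[[0, 0, 0], [0, 0, 0], [0, 0, 0], [0, 0, 0], [0, 0, 0], [0, 0, 0], [0, 0, 0]], gripper=[-1, -1, -1, -1, -1, -1, -1])

```text
time: 46.4
tool_pos: [0.4438, 0.1246, 0.2127]
ee_rot: [3.14, -0.003, -2.894]
wrist_force: [-5.8, 1.4, 10.3]
width: 0.0546
finger_force: 30.0
```

Request:
play_rows(translation=[[0, 0, 0], [0, 0, 0], [0, 0, 0], [0, 0, 0], [0, 0, -0.5], [0, 0, -0.8], [0, 0, -0.8], [0, 0, -0.8]], twist=[[0, 0, 0], [0, 0, 0], [0, 0, 0], [0, 0, 0], [0, 0, 0], [0, 0, 0], [0, 0, 0], [0, 0, 0]], gripper=[0.5, 0.5, 0.5, 0.5, 0.5, 0.5, 0.5, 0.5])

```text
time: 47.2
tool_pos: [0.4442, 0.1243, 0.3287]
ee_rot: [3.141, -0.001, -2.894]
wrist_force: [0.8, 0.0, 0.4]
width: 0.0704
finger_force: 0.0
```

Request:
play_rows(translation=[[0, 0, -0.8], [0, 0, -0.3], [0, 0, 0], [0, 0, 0]], twist=[[0, 0, 0.96], [0, 0, 0.96], [0, 0, 0.96], [0, 0, 0]], gripper=[-1, -1, -1, -1])

```text
time: 47.6
tool_pos: [0.4445, 0.1244, 0.3724]
ee_rot: [3.141, 0.001, 3.102]
wrist_force: [-1.2, 0.1, -1.4]
width: 0.0421
finger_force: 0.0
```

```bash
python3 plan.py 0.466,-0.3325,0.37,3.1015 0.466,-0.3325,0.315
```

```text
t 47.6 pos [0.4445 0.1244 0.3724] rpy [3.1413e+00 1.2000e-03 3.1018e+00] F [-1.2  0.1 -1.4] w 0.0421 ff 0.0 j [ 0.15 -0.1   1.62  0.    1.62 -1.38]
  turn total 0.0
0.466,-0.3325,0.37,3.1015 total [ -1.   -11.39   0.06] rows 12 each [-0.083 -0.949  0.005]
0.466,-0.3325,0.315 total [0.   0.   1.37] rows 2 each [0.    0.    0.687]
```

Request:
play_rows(translation=[[-0.08, -0.88, 0], [-0.08, -0.88, 0], [-0.08, -0.88, 0], [-0.08, -0.88, 0], [-0.08, -0.88, 0], [-0.08, -0.88, 0], [-0.08, -0.88, 0], [-0.08, -0.88, 0]], twist=[[0, 0, 0], [0, 0, 0], [0, 0, 0], [0, 0, 0], [0, 0, 0], [0, 0, 0], [0, 0, 0], [0, 0, 0]], gripper=[-1, -1, -1, -1, -1, -1, -1, -1])

```text
time: 48.4
tool_pos: [0.4585, -0.1594, 0.371]
ee_rot: [3.141, -0.001, 3.104]
wrist_force: [0.7, 0.2, 0.2]
width: 0.0004
finger_force: 0.0
```

Request:
play_rows(translation=[[-0.08, -0.88, 0], [-0.07, -0.88, 0], [-0.07, -0.88, 0], [-0.07, -0.88, 0], [-0.07, -0.83, 0], [0, 0, 0], [0, 0, 0]], twist=[[0, 0, 0], [0, 0, 0], [0, 0, 0], [0, 0, 0], [0, 0, 0], [0, 0, 0], [0, 0, 0]], gripper=[-1, -1, -1, -1, -1, -1, -1])

```text
time: 49.1
tool_pos: [0.466, -0.3328, 0.3705]
ee_rot: [3.139, -0.002, 3.102]
wrist_force: [0.6, -0.6, 0.2]
width: 0.0004
finger_force: 0.0
```

```bash
python3 plan.py 0.466,-0.3325,0.37,3.1015 0.466,-0.3325,0.315;  python3 - <<'E'
from look import *
ims={c:save(c,c[0]+'e') for c in('top','scene')}
print(fitbox(ims,(.444,.124),M,yellow,cams=('scene',)))
for c in ims: print([(np.round(d['centre'],4),round(d['score'],2)) for d in robot.spot_point('gate_post',c)])
E
```

```text
t 49.1 pos [ 0.466  -0.3328  0.3705] rpy [ 3.1394e+00 -1.7000e-03  3.1018e+00] F [ 0.6 -0.6  0.2] w 0.0004 ff 0.0 j [-0.72  0.15  1.37  0.    1.63 -2.25]
  turn total 0.0
0.466,-0.3325,0.37,3.1015 total [0.   0.01 0.01] rows 1 each [0.001 0.008 0.013]
0.466,-0.3325,0.315 total [0.   0.   1.37] rows 2 each [0.    0.    0.687]
(array([0.4429, 0.1263, 3.3677]), np.float64(0.102))
[(array([ 0.4578, -0.2982,  0.1495]), 0.64)]
[(array([ 0.4603, -0.2973,  0.1494]), 0.76)]
```

Request:
play_rows(translation=[[0, 0, 0.7], [0, 0, 0.67], [0, 0, 0]], twist=[[0, 0, 0], [0, 0, 0], [0, 0, 0]], gripper=[-1, -1, -1])

```text
time: 49.6
tool_pos: [0.4655, -0.3305, 0.3129]
ee_rot: [3.136, -0.006, 3.104]
wrist_force: [-0.4, 1.4, -0.8]
width: 0.0005
finger_force: 0.0
```

Request:
play_rows(translation=[[0.14, 0.44, 0], [0.09, 0.45, 0], [0.05, 0.46, 0], [0, 0.46, 0], [-0.05, 0.46, 0], [-0.09, 0.45, 0], [-0.14, 0.44, 0], [-0.18, 0.42, 0]], twist=[[0, 0, 0], [0, 0, 0], [0, 0, 0], [0, 0, 0], [0, 0, 0], [0, 0, 0], [0, 0, 0], [0, 0, 0]], gripper=[-1, -1, -1, -1, -1, -1, -1, -1])

```text
time: 50.4
tool_pos: [0.4794, -0.188, 0.3181]
ee_rot: [-3.141, 0.002, 3.103]
wrist_force: [0.2, -1.0, -0.4]
width: 0.0006
finger_force: 0.3
```

```bash
python3 plan.py; python3 - <<'E'
from look import *
for c in('top','scene'):
    robot.snapshot(c); print([(np.round(d['centre'],4),round(d['score'],2)) for d in robot.spot_point('gate_post',c)])
E
```

```text
t 50.4 pos [ 0.4794 -0.188   0.3181] rpy [-3.1407e+00  1.6000e-03  3.1026e+00] F [ 0.2 -1.  -0.4] w 0.0006 ff 0.3 j [-0.48  0.04  1.59 -0.    1.51 -2.02]
[]
[(array([ 0.5018, -0.1589,  0.1521]), 0.8), (array([ 0.6356, -0.2785,  0.0017]), 0.36)]
```

Request:
play_rows(translation=[[-0.23, 0.4, 0], [-0.27, 0.38, 0], [-0.3, 0.35, 0], [-0.34, 0.31, 0], [-0.37, 0.28, 0], [-0.39, 0.24, 0], [-0.3, 0.14, 0], [0, 0, 0]], twist=[[0, 0, 0], [0, 0, 0], [0, 0, 0], [0, 0, 0], [0, 0, 0], [0, 0, 0], [0, 0, 0], [0, 0, 0]], gripper=[-1, -1, -1, -1, -1, -1, -1, -1])

```text
time: 51.4
tool_pos: [0.5715, -0.1089, 0.3168]
ee_rot: [3.141, 0.0, 3.103]
wrist_force: [-1.0, 0.2, 0.4]
width: 0.0006
finger_force: 0.0
```

```bash
python3 plan.py; python3 arc.py 0.33 0.05 10 3.1015 0.18; python3 - <<'E'
from look import *
for c in('top','scene'):
    robot.snapshot(c); print([(np.round(d['centre'],4),round(d['score'],2)) for d in robot.spot_point('gate_post',c)])
E
```

```text
t 51.4 pos [ 0.5715 -0.1089  0.3168] rpy [3.1414 0.     3.1027] F [-1.   0.2  0.4] w 0.0006 ff 0.0 j [-0.29  0.19  1.43  0.    1.52 -1.82]
start [ 0.5787 -0.1057] end [ 0.628  -0.0962]
[[np.float64(-0.12), np.float64(0.04), 0], [np.float64(-0.12), np.float64(0.04), 0], [np.float64(-0.12), np.float64(0.04), 0], [np.float64(-0.12), np.float64(0.03), 0], [np.float64(-0.12), np.float64(0.03), 0], [np.float64(-0.12), np.float64(0.03), 0], [np.float64(-0.12), np.float64(0.02), 0], [np.float64(-0.12), np.float64(0.02), 0], [np.float64(-0.12), np.float64(0.02), 0], [np.float64(-0.13), np.float64(0.01), 0]]
[]
[(array([ 0.6004, -0.1009,  0.1487]), 0.88)]
```

Request:
play_rows(translation=[[-0.14, 0.04, 0], [-0.14, 0.04, 0], [-0.14, 0.04, 0], [-0.14, 0.03, 0], [-0.12, 0.03, 0], [-0.12, 0.02, 0], [-0.12, 0.02, 0], [0, 0, 0]], twist=[[0, 0, 0], [0, 0, 0], [0, 0, 0], [0, 0, 0], [0, 0, 0], [0, 0, 0], [0, 0, 0], [0, 0, 0]], gripper=[-1, -1, -1, -1, -1, -1, -1, -1])

```text
time: 52.4
tool_pos: [0.6072, -0.1019, 0.3171]
ee_rot: [-3.141, -0.004, 3.102]
wrist_force: [-4.5, -0.6, 2.3]
width: 0.0003
finger_force: 2.4
```

Request:
play_rows(translation=[[-0.1, 0.01, 0], [-0.1, 0.01, 0], [-0.08, 0.01, 0], [0, 0, 0]], twist=[[0, 0, 0], [0, 0, 0], [0, 0, 0], [0, 0, 0]], gripper=[-1, -1, -1, -1])

```text
time: 52.8
tool_pos: [0.6182, -0.1011, 0.317]
ee_rot: [-3.141, -0.004, 3.102]
wrist_force: [-4.8, -0.5, 2.4]
width: 0.0008
finger_force: 2.7
```

Request:
play_rows(translation=[[-0.06, 0, 0], [-0.05, 0, 0], [0, 0, 0]], twist=[[0, 0, 0], [0, 0, 0], [0, 0, 0]], gripper=[-1, -1, -1])

```text
time: 53.1
tool_pos: [0.6231, -0.101, 0.3169]
ee_rot: [3.141, -0.002, 3.102]
wrist_force: [-3.8, 1.2, 1.0]
width: 0.0002
finger_force: 2.0
```

```bash
python3 plan.py; python3 - <<'E'
from look import *
for c in('top','scene','top','scene'):
    robot.snapshot(c); print([(n,np.round(d['centre'],4),round(d['score'],2)) for n in('gate_post','hook_pad') for d in robot.spot_point(n,c)])
E
```

```text
t 53.1 pos [ 0.6231 -0.101   0.3169] rpy [ 3.141e+00 -1.800e-03  3.102e+00] F [-3.8  1.2  1. ] w 0.0002 ff 2.0 j [-0.25  0.3   1.3   0.    1.55 -1.78]
[('hook_pad', array([0.6572, 0.0367, 0.0905]), 0.69)]
[('gate_post', array([ 0.6475, -0.0985,  0.1511]), 0.9), ('hook_pad', array([0.6537, 0.0384, 0.0872]), 0.79), ('hook_pad', array([ 0.5542, -0.4353,  0.001 ]), 0.49)]
[('hook_pad', array([0.6566, 0.0378, 0.089 ]), 0.81), ('hook_pad', array([ 0.552 , -0.4284, -0.0025]), 0.6)]
[('gate_post', array([ 0.6433, -0.0966,  0.149 ]), 0.7), ('gate_post', array([0.5204, 0.4681, 0.0034]), 0.47), ('hook_pad', array([0.6538, 0.0379, 0.0888]), 0.72), ('hook_pad', array([6.669e-01, 2.571e-01, 1.000e-04]), 0.44)]
```

Request:
play_rows(translation=[[-0.05, 0, 0], [-0.05, 0, 0], [0, 0, 0]], twist=[[0, 0, 0], [0, 0, 0], [0, 0, 0]], gripper=[-1, -1, -1])

```text
time: 54.0
tool_pos: [0.6249, -0.1011, 0.3169]
ee_rot: [3.141, -0.011, 3.102]
wrist_force: [-15.2, 1.4, 6.9]
width: 0.0007
finger_force: 7.8
```

Request:
play_rows(translation=[[-0.05, 0, 0], [-0.05, 0, 0], [0, 0, 0]], twist=[[0, 0, 0], [0, 0, 0], [0, 0, 0]], gripper=[-1, -1, -1])

```text
time: 54.3
tool_pos: [0.6268, -0.1013, 0.3169]
ee_rot: [3.141, -0.02, 3.102]
wrist_force: [-25.3, 2.1, 11.7]
width: 0.0001
finger_force: 13.0
```

The force ramps linearly, which means the hard stop. I'll back off, lift clear, and verify.

Request:
play_rows(translation=[[0.3, 0, 0], [0.4, 0, 0], [0.4, 0, -0.5], [0.5, 0, -0.8], [0.8, 0, -0.5], [0.8, 0, 0], [0.8, 0, 0], [0.8, 0, 0]], twist=[[0, 0, 0], [0, 0, 0], [0, 0, 0], [0, 0, 0], [0, 0, 0], [0, 0, 0], [0, 0, 0], [0, 0, 0]], gripper=[-1, -1, -1, -1, -1, -1, -1, -1])

```text
time: 55.1
tool_pos: [0.4388, -0.094, 0.3897]
ee_rot: [-3.14, 0.005, 3.102]
wrist_force: [0.3, 0.4, -0.0]
width: 0.0002
finger_force: 0.0
```

```bash
python3 plan.py; python3 - <<'E'
from look import *
G={}
for k in range(2):
    ims={c:save(c,f'{c[0]}f{k}') for c in('top','scene')}
    for c in('top','scene'):
        for n in('gate_post','hook_pad','tray_post','battery0','meter'):
            print(c,n,[(np.round(d['centre'],3).tolist(),round(d['score'],2)) for d in robot.spot_point(n,c) if d['score']>.4])
print(fitbox(ims,(.443,.126),M,yellow,cams=('scene',)))
a=cv2.resize(ims['scene'][190:330,120:310],(760,560),interpolation=cv2.INTER_CUBIC); cv2.imwrite('pics/vf.png',a[...,::-1])
E
```

```text
t 55.1 pos [ 0.4388 -0.094   0.3897] rpy [-3.1404  0.005   3.1019] F [ 0.3  0.4 -0. ] w 0.0002 ff 0.0 j [-0.34 -0.14  1.62  0.    1.65 -1.87]
top gate_post [([0.644, -0.096, 0.148], 0.94)]
top hook_pad [([0.445, 0.126, -0.005], 0.69), ([0.656, 0.041, 0.089], 0.56)]
top tray_post [([0.679, -0.183, 0.138], 0.82)]
top battery0 [([0.765, -0.225, 0.034], 0.97), ([0.775, -0.078, 0.027], 0.71)]
top meter [([0.444, 0.124, -0.004], 0.94)]
scene gate_post [([0.443, 0.126, -0.001], 0.63), ([0.646, -0.143, 0.001], 0.57), ([0.642, -0.098, 0.151], 0.55)]
scene hook_pad [([0.656, 0.038, 0.088], 0.66), ([0.671, 0.258, 0.001], 0.65)]
scene tray_post [([0.444, 0.121, -0.001], 0.44)]
scene battery0 [([0.772, -0.229, 0.03], 0.98), ([0.775, -0.082, 0.032], 0.64)]
scene meter [([0.442, 0.124, 0.0], 0.66)]
top gate_post [([0.642, -0.095, 0.149], 0.67)]
top hook_pad [([0.656, 0.04, 0.09], 0.82)]
top tray_post [([0.677, -0.182, 0.138], 0.58)]
top battery0 [([0.778, -0.078, 0.028], 0.85), ([0.768, -0.226, 0.034], 0.69)]
top meter [([0.444, 0.124, -0.002], 0.59), ([0.523, 0.469, -0.001], 0.5)]
scene gate_post [([0.644, -0.096, 0.152], 0.79)]
scene hook_pad [([0.656, 0.038, 0.09], 0.88)]
scene tray_post [([0.678, -0.184, 0.136], 0.71)]
scene battery0 [([0.775, -0.077, 0.034], 0.92), ([0.77, -0.229, 0.031], 0.74)]
scene meter [([0.441, 0.123, 0.0], 0.55)]
(array([0.4423, 0.1266, 3.3663]), np.float64(0.103))
```

View pics/vf.png

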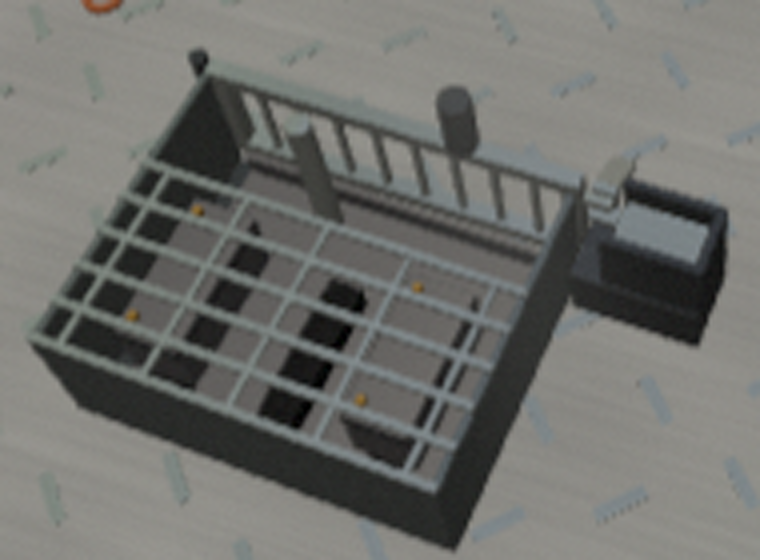

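View pics/tf1.png

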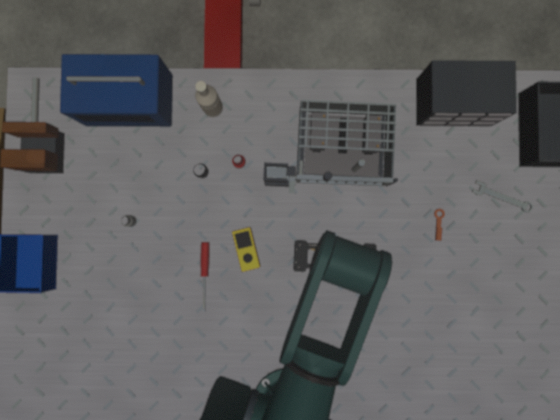

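The pictures show the gate shut with its post at (457,120) in the crop, the hook pad up, both batteries on the outer ribs, and the meter flat at (246,249) in the top view. The other things haven't moved, so I'll hand in the job.

Request:
play_rows(translation=[[0, 0, 0], [0, 0, 0], [0, 0, 0]], twist=[[0, 0, 0], [0, 0, 0], [0, 0, 0]], gripper=[-1, -1, -1])

```text
time: 56.6
tool_pos: [0.4393, -0.0939, 0.3891]
ee_rot: [3.142, 0.0, 3.102]
wrist_force: [0.2, 0.4, 0.5]
width: 0.0003
finger_force: 0.0
```

```bash
python3 -c "
from bench import robot
print(robot.close_job())"
```

```text
the job is handed in; nothing more can be done
None
```

The job is handed in at 57 s: the meter lies flat to the left, clear of the swing (I put it back after a mid-run knock), both batteries found stand on the outer ribs, the tray is home, and the gate is shut with the hook up.

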